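# Set out a lens-cleaning station on the optical table

## Robot

A 6-joint arm with a two-finger parallel gripper is mounted at the origin on the work surface. World frame = base frame: x ahead of the robot, y to its left, z up, the work surface at z = 0. Lengths are in m, angles in degrees, forces in N, time in s.
With the tool pointing down it reaches from about 0.4 to 0.825 m from the base axis. Payload 7 kg.
Tool frame: the origin (TCP) lies between the finger pads; the fingertips stand 11 mm ahead of it and the grasp point (between the pads) lies 8 mm behind it; z points along the fingers, y is the direction in which the jaws open and shut (so a half turn about z gives the same grasp; the last joint's range is limited). The gripper opens to 88 mm and grips with 3 to 60 N. Pads are 19 mm wide; open, the fingers measure 130 mm over their backs; the gripper's body (78 mm by 193 mm) begins 47 mm behind the grasp point.
Start: joints at [86.809, 20.546, 0.682, 0, -70.136, -16.507], TCP at [0.228, 0.635, 0.238] pointing down, gripper open.
Joint ranges: [-176.03, 176.03], [-82.01, 121.73], [-58.28, 71.71], [-173.87, 95.51], [-174.79, -0.11], [-173.66, 173.66]. Speed limits (degrees/s): [136.94, 136.94, 172.46, 180, 180, 180].

## Interface

Orientations are given as [roll, pitch, yaw] about the fixed x, y, z axes, in that order (R = Rz(yaw) Ry(pitch) Rx(roll)).
In Python, from plant import r gives the robot as it stands.
- The arm moves only by the shell command python3 -m inch 'ROWS' [OPENING] [FORCE]. ROWS is JSON, a list of rows, each an object of numbers: "x", "y", "z": the shift along the tool's x, y, z as a fraction of full scale; "yaw": the turn about the tool's z as a fraction of full scale. In form: [{"x": .., "y": .., "z": .., "yaw": ..}, ...]. A call has 1 to 5 rows; each row shifts and turns the pose as measured when the row begins, along the tool's axes as they then stand; what a row does not reach is not made up. Full scale, the value 1, is 0.025 m for a shift and 4 degrees for a turn. A row lasts 1/12 s, in which the tool goes at most 41.7 mm and 7.16 degrees, less where a joint would pass 70% of its speed; a pose out of reach is approached as far as the arm can. A call with a number of a shift or a turn outside -1 to 1 is refused whole. A call with a gripper value outside its range is refused whole. OPENING is the opening, from -1 (shut) to 1 (fully open), set as the call begins (- or left out, the last holds). The fingers move at their own pace and stop on an object; FORCE is the grip in N (left out, the last holds). Time passes only in rows, so rows that do not move let the fingers close. It gives the time, the measured TCP pose, the force and the opening at its end, in the units of the state.
- r.get_state(): the state, without advancing time (a new reading comes with each control period).
- r.capture(name): name is "scene" or "side" or "wrist"; returns (picture, depth): 400x640x3 uint8, red, green, blue; 400x640 float32, m along the optical axis (not along the pixel's ray), 0 where there is no reading.
- r.camera_info(name): a dict with "mtx" (3x3 intrinsics, pixels), "pose" (4x4, takes a point from camera to world coordinates). Camera axes: x right, y down, z forward; pixel columns grow to the right and rows downward; lengths in m; the calibration is good to about 2 mm. A picture is of the moment at which its call begins: read the wrist's pose just before it. camera_info takes no time and is no camera call; for the wrist camera it gives the pose at the moment of the call.
- r.close_job(): hands the job in, once; it reports no verdict.
The state is a dict: "time_s": time; "joints": joint angles; "qd": joint speeds; "joint_torque": joint torques, N m; "tcp_pos": TCP position; "eef_rot": TCP orientation; "contact_force": force on the tool from outside, world axes, zero at the start; "moment": the same for the moment, N m; "gripper_width": finger opening in m.
Only numpy, scipy, OpenCV 4.12 (cv2) and the standard library are available. Lean on these libraries where they do the work, as an engineer would, in place of code of your own. Each camera call takes 0.05 s, during which the arm holds its last target. There are 200 camera calls.

## Task

Set out the lens-cleaning station around the white-topped post: lay the forceps that are locked shut on the table 10 cm to the left of the post and the forceps that are open 10 cm to its right (left and right as seen from the robot), each with its joint level with the post, parallel to the line on which the orange-topped box, the post and the cream-coloured detector stand, jaws pointing away from the robot and finger rings towards it. Stand the dropper bottle upright midway between the post and the orange-topped box; then, last of all, lay the lens flat and centred on top of the post. Do not disturb the mirror mount or the red-handled screwdriver, and leave everything released and at rest.

Things in the scene. Friction and masses are not known exactly. Their poses are not given: they have to be found in the camera images.
- forceps_shut_joint (a point): steel locking forceps ratcheted SHUT: jaws together, finger rings side by side; rigid, 138 mm long, 67 mm wide over the rings, bars 6 mm thick, 45 g, lying flat. The point is the centre of its box joint, a block 30 long (x), 18 wide (y), 12 mm high, best gripped across the 18 mm; it is 6 mm above the underside. x axis to the jaws, whose tips are 63 mm ahead; rings end 77 mm behind; z up.
- forceps_open_joint (a point): steel locking forceps with OPEN jaws: a V, 33 mm gap at the tips, finger rings spread to 99 mm overall; rigid (cannot close), bars 6 mm thick, 45 g, lying flat. The point is the centre of its box joint, 30 long (x) x 18 wide (y) x 12 mm high, best gripped across the 18 mm; 6 mm above the underside. x axis to the jaws, tips 60 mm ahead; rings end 70 mm behind; z up.
- bottle_center (a point): brown-amber dropper bottle with a white cap, standing upright, 36 mm in diameter, 75 mm high, 70 g; the point is its centre, 37.5 mm above its underside; z along its axis.
- lens_center (a point): round lens in a brass ring, blue glass on top, 50 mm in diameter, 14 mm thick, 70 g, lying flat; the point is its centre, 7 mm above its underside; gripped across the 50 mm ring.
- post_top (a point): fixed steel post, 50 mm high, with a flat white round seat 38 mm in diameter on top (dark foot 60 mm in diameter). The point is the centre of the top of the seat. Its x axis runs along the line of orange-topped box, post and detector, away from the robot (up to 0.2 rad off straight ahead); its y axis points to the left as seen from the robot.
- driver: fixed black box with an ORANGE top, foot 64 x 64 mm, 40 mm high; the point is the centre of its underside, on the table. It stands on the line through the post, 170 mm from the post's centre, on the robot's side or on the far side.
- detector: fixed black detector with a cream-coloured round cap, foot 64 x 64 mm, 40 mm high; the point is the centre of its underside. It stands 170 mm from the post's centre, on the other side from the orange-topped box.
- mirror: bystander: small round mirror in a black mount on a black pedestal 40 mm in diameter, 78 mm high, loose, 250 g; the point is the centre of its underside. Not to be moved.
- balldriver: bystander: screwdriver with a red handle, 150 mm long, lying loose on the table, x axis from handle to tip. Not to be moved.
Mind the look-alikes: they are no part of the job. Leave any black or purple look-alike of the part that bears forceps_shut_joint alone.

How it is judged (in metres and radians):
On the way, in this order (a step that is already met when the one before it is completed fails the run):
1. both forceps and the bottle are in their places (y of forceps_shut_joint in the frame of post_top between 0.085 and 0.115 m and x of forceps_shut_joint in the frame of post_top between -0.015 and 0.015 m and angle between the x axis of each of forceps_shut_joint, forceps_open_joint and the x axis of post_top, either way round below 0.25 rad and angle between each of forceps_shut_joint, forceps_open_joint's own z axis and vertical below 0.15 rad and height (world z) of each of forceps_shut_joint, forceps_open_joint below 0.012 m and y of post_top in the frame of forceps_shut_joint below -0.05 m and y of forceps_open_joint in the frame of post_top between -0.115 and -0.085 m and x of forceps_open_joint in the frame of post_top between -0.015 and 0.015 m and y of post_top in the frame of forceps_open_joint above 0.05 m and horizontal distance between bottle_center and post_top between 0.07 and 0.1 m and horizontal distance between bottle_center and driver between 0.07 and 0.1 m and y of bottle_center in the frame of post_top between -0.015 and 0.015 m and angle between bottle_center's own z axis and vertical below 0.1 rad and height (world z) of bottle_center below 0.043 m), for 0.2 s.
2. then the lens lies on the post (horizontal distance between lens_center and post_top below 0.01 m and angle between lens_center's own z axis and vertical below 0.1 rad and z of lens_center in the frame of post_top between 0.003 and 0.011 m), for 0.2 s.
At the end, for the whole second after the job is handed in: Forceps joints 100 mm left (shut) and right (open) of the post, within 15 mm each way, flat, within 0.25 rad of the line, jaws away; bottle upright within 15 mm of the line, 70 to 100 mm from post and orange-topped box; lens flat on the post within 10 mm of centre; all released and at rest (all of step 1 and all of step 2 and linear speed of each of forceps_shut, forceps_open, bottle, lens below 0.02 m/s); the robot touches nothing.
It fails at once if the mirror mount is disturbed (moved over 20 mm or tipped) (distance of mirror from where it was at the start of the episode above 0.02 m or angle between mirror's own z axis and vertical above 0.3 rad).
It fails at once if the screwdriver is moved by more than 20 mm (distance of balldriver from where it was at the start of the episode above 0.02 m).
It also fails if it takes over 136 s, if anything falls off the work surface, if the arm or the gripper's body presses on something with over 40 N, if the wrist force passes 120 N, or if a joint passes its speed limit or range.

## Working session

There is one attempt and no reset: what is moved stays moved. The work goes in short steps, Python scripts to look and compute and a shell command to move; the robot and the scene stay as the last step left them, time stands still between calls to the robot, and variables do not carry over. Pictures are saved under pics/ and viewed, about 12 in all and at most 16, crops included, and the job is handed in when it is done.

```bash
ls; mkdir -p pics; cat > h.py <<'E'
import numpy as np, cv2
from plant import r
def snap(n,f):
    info=r.camera_info(n); p,d=r.capture(n)
    cv2.imwrite(f'pics/{f}.png',p[:,:,::-1]); np.savez(f'pics/{f}.npz',p=p,d=d,K=info['mtx'],T=info['pose'])
def world(f,u,v,z=None):
    a=np.load(f'pics/{f}.npz'); K,T,d=np.array(a['K']),np.array(a['T']),a['d']
    ray=np.linalg.inv(K)@[u,v,1]
    if z is None:
        w=d[int(v)-1:int(v)+2,int(u)-1:int(u)+2]; w=w[w>0]; s=np.median(w) if len(w) else np.nan
    else:
        s=(z-T[2,3])/(T[:3,:3]@ray)[2]
    return T[:3,:3]@(ray*s)+T[:3,3]
E
python3 - <<'E'
from h import *
for n in ['scene','side','wrist']: snap(n,n+'0')
print(r.get_state()); print(r.camera_info('scene'),r.camera_info('wrist'))
a=cv2.imread('pics/scene0.png');b=cv2.imread('pics/side0.png')
E
```

```text
pics
{'time_s': 0.15, 'joints': array([ 8.68070157e+01,  2.05833602e+01,  6.46275750e-01, -1.40239412e-02,
       -7.01365395e+01, -1.65065162e+01]), 'qd': array([-0.01597534, -0.15351374,  0.10157426,  0.13728916, -0.02541566,
        0.05343385]), 'joint_torque': array([-6.09087638e-04, -5.83273351e+01,  2.93292475e+01,  7.00128168e+00,
        8.81514803e-03, -1.13905794e-04]), 'tcp_pos': array([0.22744594, 0.63514953, 0.23682797]), 'eef_rot': array([ 1.79925664e+02, -8.27838588e-03, -1.97042687e+01]), 'contact_force': array([ 0.51655775,  0.7501509 , -0.24085632]), 'moment': array([ 0.04964489, -0.00968343,  0.01872421]), 'gripper_width': 0.0877689827065322}
{'mtx': array([[493.28487228,   0.        , 318.93683289],
       [  0.        , 493.28487228, 204.10804142],
       [  0.        ,   0.        ,   1.        ]]), 'pose': array([[-0.69216319,  0.55363224, -0.46303506,  1.20913372],
       [ 0.72167066,  0.53985057, -0.43330454,  0.5444768 ],
       [ 0.01007838, -0.63407627, -0.77320483,  1.19171609],
       [ 0.        ,  0.        ,  0.        ,  1.        ]])} {'mtx': array([[304.46006567,   0.        , 321.64598123],
       [  0.        , 304.46006567, 202.54034376],
       [  0.        ,   0.        ,   1.        ]]), 'pose': array([[-3.37243198e-01, -9.01042585e-01, -2.72743992e-01,
         3.01377569e-01],
       [-9.41417515e-01,  3.22870896e-01,  9.74035266e-02,
         6.09371116e-01],
       [ 2.96371778e-04,  2.89614648e-01, -9.57143285e-01,
         3.83749709e-01],
       [ 0.00000000e+00,  0.00000000e+00,  0.00000000e+00,
         1.00000000e+00]])}
```

View pics/scene0.png

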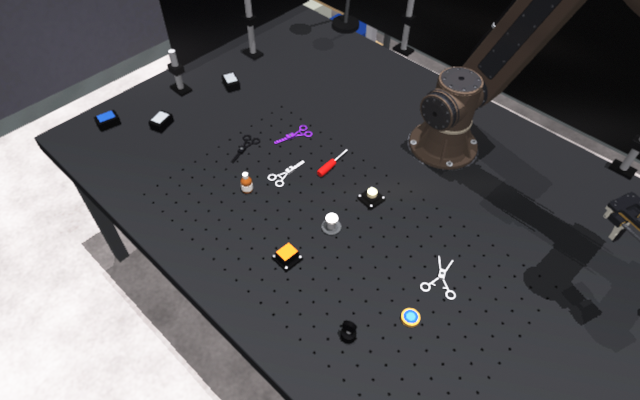

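View pics/side0.png

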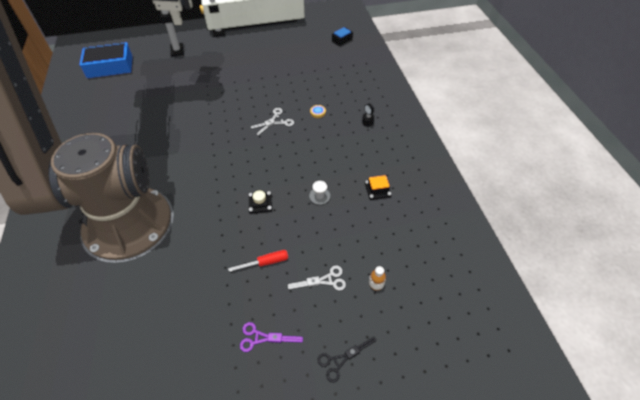

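The scene picture shows:
- Silver shut forceps at about (288,173), silver open forceps at (440,278), bottle at (246,183) and lens at (411,317).
- Post at (332,222), orange box at (287,254) on the far side, detector at (372,196).
- Mirror at (348,331) and screwdriver at (332,163).
- Look-alikes for the shut forceps: purple at (293,134) and black at (245,148). I choose the silver one with its rings side by side.

```bash
python3 - <<'E'
from h import *
a=cv2.imread('pics/scene0.png')[115:345,220:486]
cv2.imwrite('pics/c1.png',cv2.resize(a,None,fx=2.6,fy=2.6,interpolation=cv2.INTER_CUBIC))
b=cv2.imread('pics/side0.png')[90:300,225:405]
cv2.imwrite('pics/c2.png',cv2.resize(b,None,fx=2.8,fy=2.8,interpolation=cv2.INTER_CUBIC))
E
```

```text
(no output)
```

View pics/c1.png

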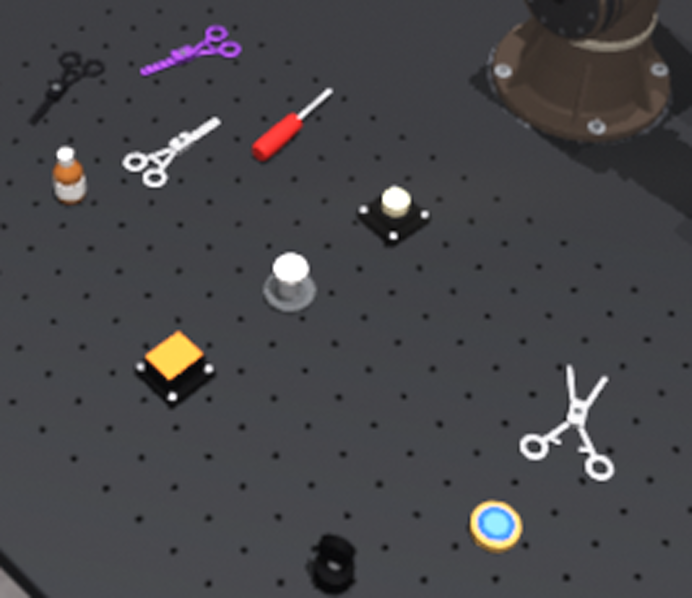

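View pics/c2.png

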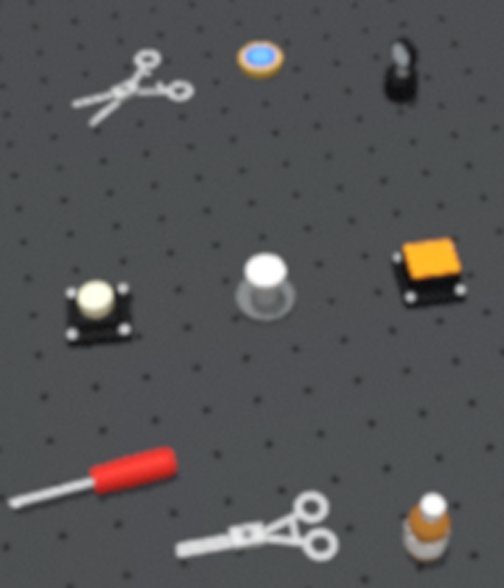

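The crops (c1 scale 2.6, c2 scale 2.8) show the silver shut forceps with its joint at c1 (181,143), jaws towards the robot and rings away. The open forceps' joint is at c1 (577,412), jaws also towards the robot. Orange box at c1 (174,355), post seat at (291,267), lens at (496,524) and bottle cap at (66,154).

```bash
python3 - <<'E'
from h import *
pts={'shut_j':((181,143),(246,534),.012),'shut_tip':((217,122),(180,550),.006),'ringA':((135,162),(311,507),.006),'ringB':((154,178),(320,544),.006),
'open_j':((577,412),(124,90),.012),'otipA':((570,368),(75,103),.006),'otipB':((606,378),(93,123),.006),'oringA':((534,446),(148,59),.006),'oringB':((599,468),(180,91),.006),
'bcap':((66,154),(433,503),.075),'lens':((496,524),(261,56),.014),'post':((291,267),(266,269),.05),'driver':((174,355),(431,258),.04),'detcap':((396,201),(96,296),.055),
'mirrorbase':((333,582),(401,96),.005),'sd_h':((256,152),(175,456),.012),'sd_tip':((330,92),(13,502),.008)}
for k,(a,b,z) in pts.items():
    A=(a[0]/2.6+220,a[1]/2.6+115);B=(b[0]/2.8+225,b[1]/2.8+90)
    print(k,world('scene0',*A,z).round(3)[:2],world('side0',*B,z).round(3)[:2],'depth',world('scene0',*A).round(3),world('side0',*B).round(3))
E
```

```text
shut_j [ 0.465 -0.285] [ 0.46  -0.292] depth [ 0.464 -0.287  0.01 ] [ 0.46  -0.291  0.01 ]
shut_tip [ 0.404 -0.283] [ 0.401 -0.291] depth [ 0.398 -0.289 -0.003] [ 0.401 -0.29   0.003]
ringA [ 0.524 -0.307] [ 0.523 -0.277] depth [ 0.519 -0.314 -0.003] [ 0.524 -0.273 -0.001]
ringB [ 0.526 -0.271] [ 0.522 -0.313] depth [ 0.521 -0.278 -0.004] [ 0.523 -0.31  -0.002]
open_j [0.444 0.301] [0.443 0.296] depth [0.441 0.3   0.008] [0.443 0.297 0.011]
otipA [0.399 0.262] [0.384 0.293] depth [0.395 0.26  0.001] [ 0.384  0.301 -0.001]
otipB [0.382 0.298] [0.4   0.255] depth [ 0.376  0.296 -0.003] [0.4   0.261 0.   ]
oringA [0.506 0.291] [0.48 0.35] depth [ 0.499  0.289 -0.006] [ 0.481  0.358 -0.001]
oringB [0.48  0.355] [0.508 0.286] depth [ 0.476  0.354 -0.001] [ 0.509  0.293 -0.001]
bcap [ 0.613 -0.325] [ 0.612 -0.33 ] depth [ 0.611 -0.328  0.072] [ 0.613 -0.33   0.074]
lens [0.61  0.318] [0.613 0.315] depth [0.609 0.318 0.012] [0.612 0.312 0.017]
post [ 0.536 -0.033] [ 0.538 -0.035] depth [ 0.535 -0.034  0.048] [ 0.538 -0.033  0.048]
driver [ 0.706 -0.046] [ 0.705 -0.051] depth [ 0.705 -0.047  0.038] [ 0.706 -0.051  0.039]
detcap [ 0.381 -0.008] [ 0.369 -0.034] depth [ 0.369 -0.017  0.038] [ 0.369 -0.022  0.039]
mirrorbase [0.767 0.239] [0.76  0.219] depth [0.775 0.245 0.028] [0.756 0.21  0.014]
sd_h [ 0.411 -0.207] [ 0.413 -0.201] depth [ 0.411 -0.206  0.013] [ 0.414 -0.194 -0.001]
sd_tip [ 0.263 -0.215] [ 0.263 -0.212] depth [ 0.265 -0.213  0.011] [ 0.263 -0.209  0.002]
```

```bash
cat >> h.py <<'E'
def go(x,y,z,yaw):
    s=r.get_state(); p=s['tcp_pos']; w=s['eef_rot'][2]
    d=(yaw-w+180)%360-180
    for nm,a in(('now',w),('after turn',yaw)):
        c,q=np.cos(np.radians(a)),np.sin(np.radians(a)); D=np.array([x,y,z])-p
        print(nm,'units x %.2f y %.2f z %.2f'%((c*D[0]+q*D[1])/.025,(q*D[0]-c*D[1])/.025,-D[2]/.025),'yaw %.2f'%(-d/4))
    print('t %.1f'%s['time_s'],p.round(4),s['eef_rot'].round(1),'w %.4f'%s['gripper_width'],'F',s['contact_force'].round(1),'j6 %.0f'%s['joints'][5])
E
Y='-1'
python3 -m inch '[{"yaw":-1},{"yaw":-1},{"yaw":-1},{"yaw":-1},{"yaw":-1}]' -0.1
python3 -m inch '[{"yaw":-1},{"yaw":-1},{"yaw":-1},{"yaw":-1},{"yaw":-1}]'
python3 -m inch '[{"yaw":-0.7},{"y":1},{"y":1},{"y":1},{"y":1}]'
python3 -m inch '[{"y":1},{"y":1},{"y":1},{"y":1},{"y":1}]'
python3 -c "
from h import *
go(.4435,.2985,.12,23.1)"
```

```text
now units x 12.68 y 9.76 z 4.67 yaw -10.70
after turn units x 2.67 y 15.78 z 4.67 yaw -10.70
t 0.1 [0.2274 0.6351 0.2368] [179.9  -0.  -19.7] w 0.0878 F [ 0.5  0.8 -0.2] j6 -17validation failed for argument at $[0]...
validation failed for argument at $[0]...
validation failed for argument at $[0]...
validation failed for argument at $[0]...
```

```bash

python3 -m inch '[{"x":0,"y":0,"z":0,"yaw":-1},{"x":0,"y":0,"z":0,"yaw":-1},{"x":0,"y":0,"z":0,"yaw":-1},{"x":0,"y":0,"z":0,"yaw":-1},{"x":0,"y":0,"z":0,"yaw":-1}]' -0.1
python3 -m inch '[{"x":0,"y":0,"z":0,"yaw":-1},{"x":0,"y":0,"z":0,"yaw":-1},{"x":0,"y":0,"z":0,"yaw":-1},{"x":0,"y":0,"z":0,"yaw":-1},{"x":0,"y":0,"z":0,"yaw":-1}]'
python3 -m inch '[{"x":0,"y":0.9,"z":0,"yaw":-0.7},{"x":0,"y":1,"z":0,"yaw":0},{"x":0,"y":1,"z":0,"yaw":0},{"x":0,"y":1,"z":0,"yaw":0},{"x":0,"y":1,"z":0,"yaw":0}]'
python3 -c "
from h import *
go(.4435,.2985,.12,23.1)"
```

```text
time_s: 0.57
tcp_pos: [0.2271, 0.6341, 0.2347]
eef_rot: [179.7, 0.1, 1.0]
contact_force: [0.4, -0.2, 0.4]
gripper_width: 0.06
time_s: 0.98
tcp_pos: [0.2267, 0.6331, 0.2325]
eef_rot: [179.6, 0.3, 22.0]
contact_force: [0.2, 0.2, -0.6]
gripper_width: 0.0396
time_s: 1.4
tcp_pos: [0.2769, 0.5207, 0.2293]
eef_rot: [179.4, 0.5, 25.5]
contact_force: [0.4, -0.1, -0.8]
gripper_width: 0.0393
now units x 2.18 y 10.89 z 4.37 yaw 0.61
after turn units x 2.64 y 10.79 z 4.37 yaw 0.61
t 1.4 [0.2769 0.5207 0.2293] [179.4   0.5  25.5] w 0.0393 F [ 0.4 -0.1 -0.8] j6 35
```

```bash

python3 -m inch '[{"x":0.24,"y":1,"z":0,"yaw":0.5},{"x":0.24,"y":1,"z":0,"yaw":0},{"x":0.24,"y":1,"z":0,"yaw":0},{"x":0.24,"y":1,"z":0,"yaw":0},{"x":0.24,"y":1,"z":0,"yaw":0}]'
python3 -m inch '[{"x":0.24,"y":1,"z":0,"yaw":0},{"x":0.24,"y":1,"z":0,"yaw":0},{"x":0.24,"y":1,"z":0,"yaw":0},{"x":0.24,"y":1,"z":0,"yaw":0},{"x":0.24,"y":1,"z":0,"yaw":0}]'
python3 -m inch '[{"x":0,"y":0.4,"z":0,"yaw":0},{"x":0,"y":0,"z":0,"yaw":0},{"x":0,"y":0,"z":0,"yaw":0}]'
python3 -c "
from h import *
go(.4435,.2985,.12,23.1)
snap('wrist','w1')"
```

```text
time_s: 1.82
tcp_pos: [0.3563, 0.4121, 0.2297]
eef_rot: [179.3, 0.6, 23.5]
contact_force: [0.8, -0.0, -0.4]
gripper_width: 0.0395
time_s: 2.23
tcp_pos: [0.4361, 0.3031, 0.2306]
eef_rot: [179.3, 0.6, 23.6]
contact_force: [0.9, 0.8, 0.1]
gripper_width: 0.0395
time_s: 2.48
tcp_pos: [0.4419, 0.2895, 0.2303]
eef_rot: [179.3, 0.7, 23.3]
contact_force: [-0.7, 0.9, 0.2]
gripper_width: 0.0391
now units x 0.20 y -0.31 z 4.41 yaw 0.04
after turn units x 0.20 y -0.31 z 4.41 yaw 0.04
t 2.5 [0.4419 0.2895 0.2303] [179.3   0.7  23.3] w 0.0391 F [-0.7  0.9  0.2] j6 58
```

View pics/w1.png

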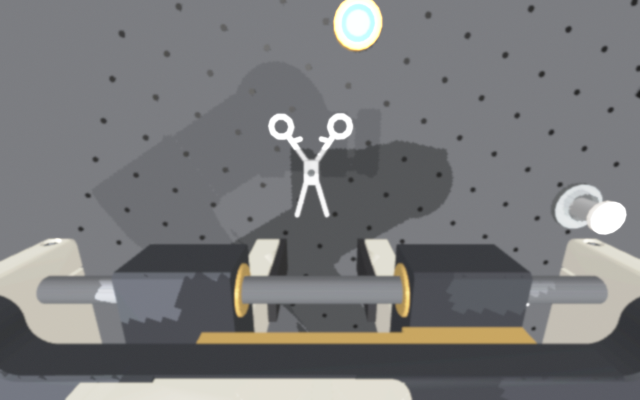

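The wrist picture shows the open forceps' joint at (312,172), ring centres at (281,126) and (340,126), and tips at (297,215) and (327,215). The lens is at (357,22) and the post at right.

```bash
python3 - <<'E'
from h import *
j=world('w1',312,172,.012); R=world('w1',310.5,126,.006); t=world('w1',312,215,.004)
print(j,R,t,np.degrees(np.arctan2(*(R-t)[[1,0]])),'lens',world('w1',357,22,.014),'seat',world('w1',606,217,.05))
print(r.get_state()['joints'].round(1))
go(j[0],j[1],.013,np.degrees(np.arctan2(*(R-t)[[1,0]])))
E
```

```text
[0.44227301 0.30022331 0.012     ] [0.49130847 0.32280992 0.006     ] [0.38834581 0.27778928 0.004     ] 23.61745616067853 lens [0.60925691 0.3188187  0.014     ] seat [ 0.53445937 -0.02965369  0.05      ]
[ 54.7   7.5 -17.9   0.3 -65.6  58.4]
now units x 0.19 y -0.38 z 8.69 yaw -0.08
after turn units x 0.19 y -0.37 z 8.69 yaw -0.08
t 2.5 [0.4417 0.2898 0.2303] [179.3   0.7  23.3] w 0.0397 F [-0.8  0.4 -0.1] j6 58
```

```bash

python3 -m inch '[{"x":0.1,"y":-0.2,"z":1,"yaw":0},{"x":0.08,"y":-0.17,"z":1,"yaw":0},{"x":0,"y":0,"z":1,"yaw":0},{"x":0,"y":0,"z":1,"yaw":0},{"x":0,"y":0,"z":1,"yaw":0}]'
python3 -m inch '[{"x":0,"y":0,"z":1,"yaw":0},{"x":0,"y":0,"z":0.9,"yaw":0},{"x":0,"y":0,"z":0.5,"yaw":0},{"x":0,"y":0,"z":0,"yaw":0},{"x":0,"y":0,"z":0,"yaw":0}]'
python3 -c "
from h import *
go(.4427,.2996,.0135,23.5)"
```

```text
time_s: 2.95
tcp_pos: [0.4428, 0.307, 0.1078]
eef_rot: [179.7, -0.1, 23.6]
contact_force: [0.0, 1.2, 0.5]
gripper_width: 0.0396
time_s: 3.37
tcp_pos: [0.4377, 0.3093, 0.0395]
eef_rot: [179.5, 0.3, 24.0]
contact_force: [-0.5, 0.2, 0.2]
gripper_width: 0.0397
now units x 0.02 y 0.44 z 1.04 yaw 0.12
after turn units x 0.03 y 0.44 z 1.04 yaw 0.12
t 3.4 [0.4377 0.3093 0.0395] [179.5   0.3  24. ] w 0.0397 F [-0.5  0.2  0.2] j6 57
```

```bash

python3 -m inch '[{"x":0,"y":0.44,"z":0.3,"yaw":0},{"x":0,"y":0,"z":0.35,"yaw":0},{"x":0,"y":0,"z":0.3,"yaw":0},{"x":0,"y":0,"z":0,"yaw":0}]'
python3 -c "
from h import *
go(.4427,.2996,.0135,23.5)"
```

```text
time_s: 3.7
tcp_pos: [0.4432, 0.3016, 0.0172]
eef_rot: [179.6, 0.0, 24.2]
contact_force: [-0.7, -0.3, 0.6]
gripper_width: 0.0393
now units x -0.05 y 0.06 z 0.15 yaw 0.17
after turn units x -0.05 y 0.07 z 0.15 yaw 0.17
t 3.7 [0.4432 0.3016 0.0172] [179.6   0.   24.2] w 0.0393 F [-0.7 -0.3  0.6] j6 58
```

```bash

python3 -m inch '[{"x":0,"y":0.06,"z":0.15,"yaw":0},{"x":0,"y":0,"z":0,"yaw":0}]'
python3 -m inch '[{"x":0,"y":0,"z":0,"yaw":0},{"x":0,"y":0,"z":0,"yaw":0},{"x":0,"y":0,"z":0,"yaw":0},{"x":0,"y":0,"z":0,"yaw":0},{"x":0,"y":0,"z":0,"yaw":0}]' -0.8 30
python3 -m inch '[{"x":0,"y":0,"z":-0.5,"yaw":0},{"x":0,"y":0,"z":-1,"yaw":0},{"x":0,"y":0,"z":-1,"yaw":0},{"x":0,"y":0,"z":-1,"yaw":0},{"x":0,"y":0,"z":-1,"yaw":0}]'
```

```text
time_s: 3.87
tcp_pos: [0.4442, 0.3004, 0.0136]
eef_rot: [179.6, -0.0, 24.2]
contact_force: [-0.1, 0.0, -0.2]
gripper_width: 0.0391
time_s: 4.28
tcp_pos: [0.4449, 0.301, 0.0149]
eef_rot: [179.7, -0.1, 24.1]
contact_force: [0.6, 0.4, 0.1]
gripper_width: 0.0176
time_s: 4.7
tcp_pos: [0.4414, 0.298, 0.1255]
eef_rot: [179.3, 0.6, 24.1]
contact_force: [0.3, 0.3, -0.8]
gripper_width: 0.0177
```

```bash

python3 -m inch '[{"x":0,"y":0,"z":0,"yaw":1},{"x":0,"y":0,"z":0,"yaw":1},{"x":0,"y":0,"z":0,"yaw":1},{"x":0,"y":0,"z":0,"yaw":1},{"x":0,"y":0,"z":0,"yaw":1}]'
python3 -m inch '[{"x":0,"y":0,"z":0,"yaw":1},{"x":0,"y":0,"z":0,"yaw":1},{"x":0,"y":0,"z":0,"yaw":1},{"x":0,"y":0,"z":0,"yaw":1},{"x":0,"y":0,"z":0,"yaw":1}]'
python3 -m inch '[{"x":0,"y":0,"z":0,"yaw":1},{"x":0,"y":0,"z":0,"yaw":1},{"x":0,"y":0,"z":0,"yaw":1},{"x":0,"y":0,"z":0,"yaw":1},{"x":0,"y":0,"z":0,"yaw":1}]'
python3 -m inch '[{"x":0,"y":0,"z":0,"yaw":1},{"x":0,"y":0,"z":0,"yaw":1},{"x":0,"y":0,"z":0,"yaw":1},{"x":0,"y":0,"z":0,"yaw":1},{"x":0,"y":0,"z":0,"yaw":1}]'
python3 -m inch '[{"x":0,"y":0,"z":0,"yaw":1},{"x":0,"y":0,"z":0,"yaw":1},{"x":0,"y":0,"z":0,"yaw":1},{"x":0,"y":0,"z":0,"yaw":1},{"x":0,"y":0,"z":0,"yaw":1}]'
python3 -c "
from h import *
go(.528,-.1336,.12,175.1)"
```

```text
time_s: 5.12
tcp_pos: [0.4438, 0.3011, 0.1342]
eef_rot: [179.8, -0.2, 3.4]
contact_force: [-0.8, 0.8, 0.5]
gripper_width: 0.0175
time_s: 5.53
tcp_pos: [0.4433, 0.3008, 0.1348]
eef_rot: [179.9, -0.3, -17.6]
contact_force: [0.2, -1.0, -0.5]
gripper_width: 0.0179
time_s: 5.95
tcp_pos: [0.4426, 0.3004, 0.1349]
eef_rot: [-180.0, -0.3, -38.7]
contact_force: [1.5, -0.2, -0.9]
gripper_width: 0.0174
time_s: 6.37
tcp_pos: [0.4419, 0.3, 0.1351]
eef_rot: [-179.9, -0.2, -59.7]
contact_force: [0.1, -0.2, -1.6]
gripper_width: 0.0172
time_s: 6.78
tcp_pos: [0.4412, 0.2996, 0.1352]
eef_rot: [-179.9, -0.1, -80.8]
contact_force: [-0.1, -0.7, -0.2]
gripper_width: 0.0173
now units x 17.66 y -0.65 z 0.61 yaw 26.03
after turn units x -4.94 y -16.97 z 0.61 yaw 26.03
t 6.8 [0.4412 0.2996 0.1352] [-1.799e+02 -1.000e-01 -8.080e+01] w 0.0173 F [-0.1 -0.7 -0.2] j6 -46
```

```bash

python3 -m inch '[{"x":1,"y":0,"z":0,"yaw":0},{"x":1,"y":0,"z":0,"yaw":0},{"x":1,"y":0,"z":0,"yaw":0},{"x":1,"y":0,"z":0,"yaw":0},{"x":1,"y":0,"z":0,"yaw":0}]'
python3 -m inch '[{"x":1,"y":0,"z":0,"yaw":0},{"x":1,"y":0,"z":0,"yaw":0},{"x":1,"y":0,"z":0,"yaw":0},{"x":1,"y":0,"z":0,"yaw":0},{"x":1,"y":0,"z":0,"yaw":0}]'
python3 -m inch '[{"x":1,"y":0,"z":0,"yaw":0},{"x":1,"y":0,"z":0,"yaw":0},{"x":1,"y":0,"z":0,"yaw":0},{"x":1,"y":0,"z":0,"yaw":0},{"x":1,"y":0,"z":0,"yaw":0}]'
python3 -m inch '[{"x":0,"y":0,"z":0,"yaw":1},{"x":0,"y":0,"z":0,"yaw":1},{"x":0,"y":0,"z":0,"yaw":1},{"x":0,"y":0,"z":0,"yaw":1},{"x":0,"y":0,"z":0,"yaw":1}]'
python3 -m inch '[{"x":0,"y":0,"z":0,"yaw":1},{"x":0,"y":0,"z":0,"yaw":1},{"x":0,"y":0,"z":0,"yaw":1},{"x":0,"y":0,"z":0,"yaw":1},{"x":0,"y":0,"z":0,"yaw":1}]'
python3 -m inch '[{"x":0,"y":0,"z":0,"yaw":1},{"x":0,"y":0,"z":0,"yaw":1},{"x":0,"y":0,"z":0,"yaw":1},{"x":0,"y":0,"z":0,"yaw":1},{"x":0,"y":0,"z":0,"yaw":1}]'
python3 -m inch '[{"x":0,"y":0,"z":0,"yaw":1},{"x":0,"y":0,"z":0,"yaw":1},{"x":0,"y":0,"z":0,"yaw":1},{"x":0,"y":0,"z":0,"yaw":1},{"x":0,"y":0,"z":0,"yaw":1}]'
python3 -c "
from h import *
go(.5256,-.1336,.06,175.1)"
```

```text
time_s: 7.2
tcp_pos: [0.461, 0.1762, 0.1355]
eef_rot: [-179.8, -0.1, -80.7]
contact_force: [0.9, 0.5, 0.7]
gripper_width: 0.0175
time_s: 7.62
tcp_pos: [0.4806, 0.047, 0.1364]
eef_rot: [-179.7, -0.0, -80.7]
contact_force: [0.7, 0.3, -1.2]
gripper_width: 0.0174
time_s: 8.03
tcp_pos: [0.5005, -0.0826, 0.1374]
eef_rot: [-179.6, 0.0, -80.6]
contact_force: [0.0, 0.5, -1.2]
gripper_width: 0.0173
time_s: 8.45
tcp_pos: [0.4999, -0.0885, 0.1372]
eef_rot: [-179.7, 0.1, -101.8]
contact_force: [-0.3, -0.6, 0.1]
gripper_width: 0.0171
time_s: 8.87
tcp_pos: [0.4991, -0.0888, 0.1374]
eef_rot: [-179.8, 0.3, -122.9]
contact_force: [-0.1, 0.5, -1.0]
gripper_width: 0.0172
time_s: 9.28
tcp_pos: [0.4984, -0.0886, 0.1376]
eef_rot: [-179.9, 0.4, -143.9]
contact_force: [0.8, 0.4, -0.7]
gripper_width: 0.0177
time_s: 9.7
tcp_pos: [0.4977, -0.0885, 0.1379]
eef_rot: [179.9, 0.4, -165.0]
contact_force: [-0.4, 0.5, -0.4]
gripper_width: 0.0175
now units x -0.61 y -2.03 z 3.11 yaw 4.98
after turn units x -1.27 y -1.70 z 3.11 yaw 4.98
t 9.7 [ 0.4977 -0.0885  0.1379] [ 179.9    0.4 -165. ] w 0.0175 F [-0.4  0.5 -0.4] j6 -87
```

```bash

python3 -m inch '[{"x":0,"y":0,"z":0,"yaw":1},{"x":0,"y":0,"z":0,"yaw":1},{"x":0,"y":0,"z":0,"yaw":1},{"x":0,"y":0,"z":0,"yaw":1},{"x":0,"y":0,"z":0,"yaw":0.7}]'
python3 -m inch '[{"x":-0.4,"y":-0.6,"z":0,"yaw":0},{"x":-0.4,"y":-0.6,"z":0,"yaw":0},{"x":-0.4,"y":-0.5,"z":0,"yaw":0},{"x":0,"y":0,"z":0,"yaw":0}]'
python3 - <<'E'
from h import *
go(.5256,-.1336,.06,175.1)
snap('wrist','w2')
def blob(f,u,v,z,sel,rad=18):
    p=np.load(f'pics/{f}.npz')['p'].astype(int)
    m=sel(p).astype(np.uint8); n,l,s,c=cv2.connectedComponentsWithStats(m)
    b=min([i for i in range(1,n) if s[i,4]>15],key=lambda i:np.hypot(*(c[i]-[u,v])))
    print(f,c[b].round(1),s[b],world(f,*c[b],z).round(4))
white=lambda p:p.min(2)>205
orange=lambda p:(p[...,0]>200)&(p[...,2]<90)&(p[...,1]>100)
for f,u,v in(('scene0',332,218),('side0',320,186)): blob(f,u,v,.05,white)
for f,u,v in(('scene0',287,251),('side0',379,182)): blob(f,u,v,.04,orange)
cream=lambda p:(p[...,0]>190)&(p[...,2]>150)&(p[...,0]-p[...,2]>12)
for f,u,v in(('scene0',372,192),('side0',259,197)): blob(f,u,v,.05,cream)
E
```

```text
time_s: 10.12
tcp_pos: [0.4969, -0.0883, 0.1381]
eef_rot: [179.8, 0.3, 175.2]
contact_force: [0.8, -0.3, -0.4]
gripper_width: 0.0174
time_s: 10.45
tcp_pos: [0.5236, -0.1339, 0.1388]
eef_rot: [179.7, 0.4, 175.1]
contact_force: [0.8, -0.1, -0.5]
gripper_width: 0.0179
now units x -0.08 y 0.02 z 3.15 yaw -0.00
after turn units x -0.08 y 0.02 z 3.15 yaw -0.00
t 10.4 [ 0.5236 -0.1339  0.1388] [179.7   0.4 175.1] w 0.0179 F [ 0.8 -0.1 -0.5] j6 -101
scene0 [331.4 217.5] [325 212  14  12 115] [ 0.5365 -0.034   0.05  ]
side0 [319.3 186.2] [313 181  14  11 119] [ 0.5358 -0.0352  0.05  ]
scene0 [286.5 251.3] [276 243  22  18 223] [ 0.706  -0.0479  0.04  ]
side0 [378.7 181.7] [370 176  19  13 201] [ 0.7052 -0.0497  0.04  ]
scene0 [371.9 193.4] [367 190  11   6  17] [ 0.3821 -0.0089  0.05  ]
side0 [258.6 195.3] [253 191  12  10  97] [ 0.367  -0.0288  0.05  ]
```

View pics/w2.png

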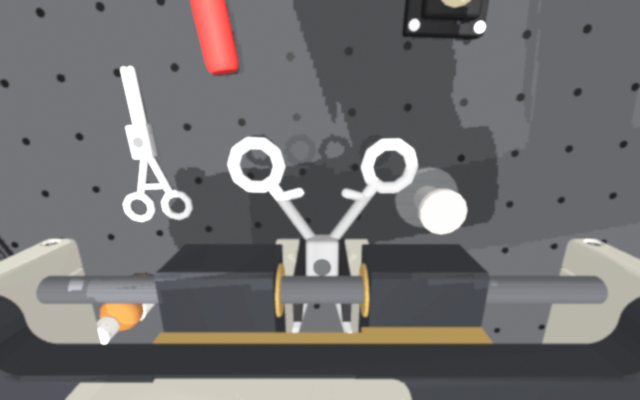

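The wrist picture shows the open forceps held with rings towards the robot and jaws away, and the post seat at (442,211). The shut forceps' joint is at (139,141) with its tips at (128,68), and the red handle end is at (224,70).

```bash

python3 -m inch '[{"x":0,"y":0,"z":1,"yaw":0},{"x":0,"y":0,"z":1,"yaw":0},{"x":-0.06,"y":0,"z":1,"yaw":0},{"x":0,"y":0,"z":1,"yaw":0},{"x":0,"y":0,"z":0,"yaw":0}]'
python3 - <<'E'
from h import *
go(.525,-.1338,.0155,175.1)
print('seat',world('w2',442,211,.05))
j=world('w2',139,141,.012); t=world('w2',128,69,.006); R=world('w2',158,206,.006)
print(j,t,R,np.degrees(np.arctan2(*(t-R)[[1,0]])),world('w2',224,70,.01))
E
```

```text
time_s: 10.92
tcp_pos: [0.5257, -0.1319, 0.0381]
eef_rot: [179.6, 0.7, 175.0]
contact_force: [-0.7, 0.1, -0.8]
gripper_width: 0.0176
now units x 0.02 y -0.08 z 0.91 yaw -0.03
after turn units x 0.02 y -0.08 z 0.91 yaw -0.03
t 10.9 [ 0.5257 -0.1319  0.0381] [179.6   0.7 175. ] w 0.0176 F [-0.7  0.1 -0.8] j6 -101
seat [ 0.53301429 -0.03485253  0.05      ]
[ 0.45832877 -0.28846472  0.012     ] [ 0.3992157  -0.28556506  0.006     ] [ 0.52051902 -0.28998383  0.006     ] 177.91378013339914 [ 0.40739239 -0.2041477   0.01      ]
```

```bash

python3 -m inch '[{"x":0,"y":-0.08,"z":0.4,"yaw":0},{"x":0,"y":0,"z":0.3,"yaw":0},{"x":0,"y":0,"z":0.1,"yaw":0},{"x":0,"y":0,"z":0,"yaw":0}]'
python3 -m inch '[{"x":0,"y":0,"z":0.04,"yaw":0},{"x":0,"y":0,"z":0,"yaw":0},{"x":0,"y":0,"z":0,"yaw":0}]'
```

```text
time_s: 11.25
tcp_pos: [0.5255, -0.1326, 0.0194]
eef_rot: [179.7, 0.7, 175.1]
contact_force: [-0.2, -0.4, 0.2]
gripper_width: 0.0175
time_s: 11.5
tcp_pos: [0.527, -0.1322, 0.0209]
eef_rot: [179.7, 0.9, 175.1]
contact_force: [0.5, 0.1, -0.8]
gripper_width: 0.0178
```

```bash

python3 -m inch '[{"x":0.05,"y":-0.05,"z":0.2,"yaw":0},{"x":0,"y":0,"z":0.1,"yaw":0},{"x":0,"y":0,"z":0.05,"yaw":0}]'
```

```text
time_s: 11.75
tcp_pos: [0.5269, -0.1333, 0.0144]
eef_rot: [179.6, 1.1, 175.1]
contact_force: [-8.3, 5.5, 29.8]
gripper_width: 0.0179
```

```bash

python3 -m inch '[{"x":0,"y":0,"z":-0.05,"yaw":0},{"x":0,"y":0,"z":0,"yaw":0},{"x":0,"y":0,"z":0,"yaw":0},{"x":0,"y":0,"z":0,"yaw":0}]' -0.1
python3 -m inch '[{"x":0,"y":0,"z":-0.5,"yaw":0},{"x":0,"y":0,"z":-1,"yaw":0},{"x":0,"y":0,"z":-1,"yaw":0},{"x":0,"y":0,"z":-1,"yaw":0},{"x":0,"y":0,"z":-1,"yaw":0}]'
python3 - <<'E'
from h import *
snap('wrist','w3')
go(.4595,-.2885,.12,177.8)
E
```

```text
time_s: 12.08
tcp_pos: [0.5273, -0.1334, 0.0161]
eef_rot: [179.6, 1.2, 175.1]
contact_force: [-0.1, -0.5, 0.2]
gripper_width: 0.0373
time_s: 12.5
tcp_pos: [0.5201, -0.1343, 0.1249]
eef_rot: [179.7, 0.3, 175.0]
contact_force: [0.6, -0.5, -0.5]
gripper_width: 0.0396
now units x 2.01 y -6.35 z 0.41 yaw -0.67
after turn units x 2.30 y -6.25 z 0.41 yaw -0.67
t 12.6 [ 0.523  -0.1346  0.1302] [179.7   0.7 175.1] w 0.0399 F [2.3 0.3 4.8] j6 -101
```

View pics/w3.png

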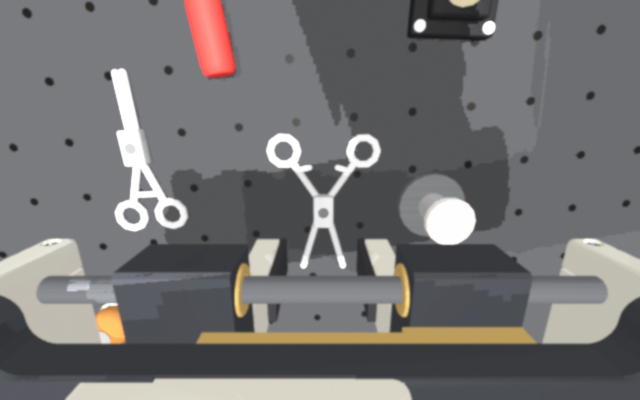

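The open forceps now lie free, with the joint at (323,211), rings at (283,150) and (364,150), and tips at (305,265) and (342,265). The post seat is at (449,221) and the shut forceps' joint at (131,148).

```bash

python3 -m inch '[{"x":0.33,"y":-0.9,"z":0,"yaw":-0.6},{"x":0.33,"y":-0.9,"z":0,"yaw":0},{"x":0.33,"y":-0.9,"z":0,"yaw":0},{"x":0.33,"y":-0.9,"z":0,"yaw":0},{"x":0.33,"y":-0.9,"z":0,"yaw":0}]'
python3 -m inch '[{"x":0.33,"y":-0.9,"z":0,"yaw":0},{"x":0.3,"y":-0.7,"z":0,"yaw":0},{"x":0,"y":0,"z":0,"yaw":0},{"x":0,"y":0,"z":0,"yaw":0}]'
python3 - <<'E'
from h import *
s=world('w3',449,221,.05);j=world('w3',323,211,.012);R=world('w3',323.5,150,.006);t=world('w3',323.5,264,.004)
print(s,j,np.degrees(np.arctan2(*(t-R)[[1,0]])),'shut',world('w3',131,148,.012))
snap('wrist','w4')
go(.4595,-.2885,.0145,177.8)
E
```

```text
time_s: 12.97
tcp_pos: [0.4792, -0.2453, 0.1323]
eef_rot: [179.8, 1.3, 178.0]
contact_force: [-1.2, 0.0, 0.3]
gripper_width: 0.0394
time_s: 13.3
tcp_pos: [0.4587, -0.29, 0.1303]
eef_rot: [179.7, 1.2, 177.8]
contact_force: [0.3, 0.3, -0.5]
gripper_width: 0.0396
[ 0.53296489 -0.03500911  0.05      ] [ 0.5289698  -0.13257268  0.012     ] -4.841289135370896 shut [ 0.45893787 -0.28882108  0.012     ]
now units x -0.03 y 0.05 z 4.63 yaw 0.00
after turn units x -0.03 y 0.05 z 4.63 yaw 0.00
t 13.3 [ 0.4587 -0.2897  0.1302] [179.7   1.2 177.8] w 0.0394 F [-0.5  0.3 -0.1] j6 -80
```

View pics/w4.png

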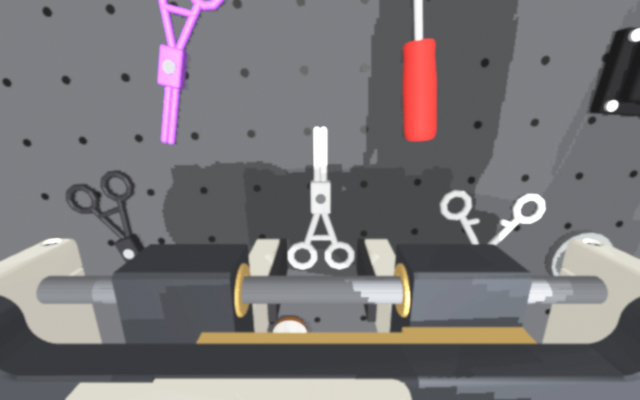

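The shut silver forceps are aligned under the tool, joint at (320,198), jaws towards the robot. The purple and black look-alikes are well off to the left, and the screwdriver handle is at (420,90).

```bash

python3 -m inch '[{"x":0,"y":0,"z":1,"yaw":0},{"x":0,"y":0,"z":1,"yaw":0},{"x":0,"y":0,"z":1,"yaw":0},{"x":0,"y":0,"z":0.8,"yaw":0},{"x":0,"y":0,"z":0,"yaw":0}]'
python3 - <<'E'
from h import *
print(world('w4',320,198,.012))
go(.459,-.2887,.0145,177.8)
E
```

```text
time_s: 13.77
tcp_pos: [0.4648, -0.2874, 0.0339]
eef_rot: [179.8, 1.6, 178.0]
contact_force: [-0.7, -0.2, 0.9]
gripper_width: 0.0391
[ 0.45859643 -0.29018827  0.012     ]
now units x 0.23 y -0.06 z 0.78 yaw 0.05
after turn units x 0.23 y -0.06 z 0.78 yaw 0.05
t 13.8 [ 0.4648 -0.2874  0.0339] [179.8   1.6 178. ] w 0.0391 F [-0.7 -0.2  0.9] j6 -80
```

```bash

python3 -m inch '[{"x":0.2,"y":-0.06,"z":0.35,"yaw":0},{"x":0.06,"y":0,"z":0.3,"yaw":0},{"x":0,"y":0,"z":0.1,"yaw":0},{"x":0,"y":0,"z":0,"yaw":0}]'
python3 -c "
from h import *
go(.459,-.289,.0145,177.8)"
```

```text
time_s: 14.1
tcp_pos: [0.4606, -0.2867, 0.0153]
eef_rot: [179.9, 1.5, 178.2]
contact_force: [0.0, 0.5, 0.4]
gripper_width: 0.0395
now units x 0.06 y -0.09 z 0.03 yaw 0.11
after turn units x 0.06 y -0.09 z 0.03 yaw 0.11
t 14.1 [ 0.4606 -0.2867  0.0153] [179.9   1.5 178.2] w 0.0395 F [0.  0.5 0.4] j6 -80
```

```bash

python3 -m inch '[{"x":0,"y":-0.05,"z":0,"yaw":0},{"x":0,"y":0,"z":0,"yaw":0},{"x":0,"y":0,"z":0,"yaw":0},{"x":0,"y":0,"z":0,"yaw":0},{"x":0,"y":0,"z":0,"yaw":0}]' -0.8 30
python3 -m inch '[{"x":0,"y":0,"z":-0.5,"yaw":0},{"x":0,"y":0,"z":-1,"yaw":0},{"x":0,"y":0,"z":-1,"yaw":0},{"x":0,"y":0,"z":-1,"yaw":0},{"x":0,"y":0,"z":-1,"yaw":0}]'
python3 -m inch '[{"x":0,"y":0,"z":0,"yaw":-1},{"x":0,"y":0,"z":0,"yaw":-1},{"x":0,"y":0,"z":0,"yaw":-1},{"x":0,"y":0,"z":0,"yaw":-1},{"x":0,"y":0,"z":0,"yaw":-1}]'
python3 -m inch '[{"x":0,"y":0,"z":0,"yaw":-1},{"x":0,"y":0,"z":0,"yaw":-1},{"x":0,"y":0,"z":0,"yaw":-1},{"x":0,"y":0,"z":0,"yaw":-1},{"x":0,"y":0,"z":0,"yaw":-1}]'
python3 -m inch '[{"x":0,"y":0,"z":0,"yaw":-1},{"x":0,"y":0,"z":0,"yaw":-1},{"x":0,"y":0,"z":0,"yaw":-1},{"x":0,"y":0,"z":0,"yaw":-1},{"x":0,"y":0,"z":0,"yaw":-1}]'
python3 -m inch '[{"x":0,"y":0,"z":0,"yaw":-1},{"x":0,"y":0,"z":0,"yaw":-1},{"x":0,"y":0,"z":0,"yaw":-1},{"x":0,"y":0,"z":0,"yaw":-0.6},{"x":0,"y":0,"z":0,"yaw":0}]'
python3 -c "
from h import *
go(.5446,.0651,.13,-4.9)"
```

```text
time_s: 14.52
tcp_pos: [0.4634, -0.2883, 0.0186]
eef_rot: [179.9, 1.8, 178.3]
contact_force: [0.6, -1.1, 0.4]
gripper_width: 0.0173
time_s: 14.93
tcp_pos: [0.4555, -0.2874, 0.1299]
eef_rot: [179.8, 1.2, 178.2]
contact_force: [1.4, -0.4, -0.4]
gripper_width: 0.0173
time_s: 15.35
tcp_pos: [0.4589, -0.2888, 0.1393]
eef_rot: [-179.3, 1.9, -161.1]
contact_force: [1.0, 0.2, -0.9]
gripper_width: 0.0174
time_s: 15.77
tcp_pos: [0.4583, -0.2888, 0.1404]
eef_rot: [-178.7, 1.6, -140.1]
contact_force: [0.0, -0.6, -1.3]
gripper_width: 0.0173
time_s: 16.18
tcp_pos: [0.4575, -0.2887, 0.1411]
eef_rot: [-178.2, 1.0, -119.1]
contact_force: [-0.1, -0.5, -0.5]
gripper_width: 0.0172
time_s: 16.6
tcp_pos: [0.4567, -0.2886, 0.1418]
eef_rot: [-177.9, 0.5, -103.8]
contact_force: [0.0, -0.2, -0.7]
gripper_width: 0.0174
now units x -14.58 y -0.04 z 0.47 yaw -24.72
after turn units x 2.30 y -14.40 z 0.47 yaw -24.72
t 16.6 [ 0.4567 -0.2886  0.1418] [-177.9    0.5 -103.8] w 0.0174 F [ 0.  -0.2 -0.7] j6 -2
```

```bash

python3 -m inch '[{"x":-1,"y":0,"z":0,"yaw":0},{"x":-1,"y":0,"z":0,"yaw":0},{"x":-1,"y":0,"z":0,"yaw":0},{"x":-1,"y":0,"z":0,"yaw":0},{"x":-1,"y":0,"z":0,"yaw":0}]'
python3 -m inch '[{"x":-1,"y":0,"z":0,"yaw":0},{"x":-1,"y":0,"z":0,"yaw":0},{"x":-1,"y":0,"z":0,"yaw":0},{"x":-1,"y":0,"z":0,"yaw":0},{"x":-1,"y":0,"z":0,"yaw":0}]'
python3 -m inch '[{"x":-1,"y":0,"z":0,"yaw":0},{"x":-1,"y":0,"z":0,"yaw":0},{"x":-1,"y":0,"z":0,"yaw":0},{"x":-0.5,"y":0,"z":0,"yaw":0},{"x":0,"y":0,"z":0,"yaw":-1}]'
python3 -m inch '[{"x":0,"y":0,"z":0,"yaw":-1},{"x":0,"y":0,"z":0,"yaw":-1},{"x":0,"y":0,"z":0,"yaw":-1},{"x":0,"y":0,"z":0,"yaw":-1},{"x":0,"y":0,"z":0,"yaw":-1}]'
python3 -m inch '[{"x":0,"y":0,"z":0,"yaw":-1},{"x":0,"y":0,"z":0,"yaw":-1},{"x":0,"y":0,"z":0,"yaw":-1},{"x":0,"y":0,"z":0,"yaw":-1},{"x":0,"y":0,"z":0,"yaw":-1}]'
python3 -m inch '[{"x":0,"y":0,"z":0,"yaw":-1},{"x":0,"y":0,"z":0,"yaw":-1},{"x":0,"y":0,"z":0,"yaw":-1},{"x":0,"y":0,"z":0,"yaw":-1},{"x":0,"y":0,"z":0,"yaw":-1}]'
python3 -m inch '[{"x":0,"y":0,"z":0,"yaw":-1},{"x":0,"y":0,"z":0,"yaw":-1},{"x":0,"y":0,"z":0,"yaw":-1},{"x":0,"y":0,"z":0,"yaw":-1},{"x":0,"y":0,"z":0,"yaw":-1}]'
python3 -c "
from h import *
go(.5405,.0654,.13,-4.9)"
```

```text
time_s: 17.02
tcp_pos: [0.4863, -0.1671, 0.1431]
eef_rot: [-177.9, 0.5, -104.7]
contact_force: [-0.3, -0.2, 0.3]
gripper_width: 0.0169
time_s: 17.43
tcp_pos: [0.5189, -0.0403, 0.1455]
eef_rot: [-177.8, 0.6, -105.3]
contact_force: [0.2, -0.1, -1.1]
gripper_width: 0.0176
time_s: 17.85
tcp_pos: [0.5438, 0.0524, 0.1476]
eef_rot: [-177.7, 0.6, -101.7]
contact_force: [0.1, -1.2, -0.7]
gripper_width: 0.017
time_s: 18.27
tcp_pos: [0.5433, 0.0535, 0.1475]
eef_rot: [-177.7, -0.3, -81.0]
contact_force: [0.0, -0.5, -0.3]
gripper_width: 0.0175
time_s: 18.68
tcp_pos: [0.5423, 0.0519, 0.1475]
eef_rot: [-178.0, -1.0, -60.4]
contact_force: [-0.2, 0.4, -0.2]
gripper_width: 0.0175
time_s: 19.1
tcp_pos: [0.5413, 0.0502, 0.1476]
eef_rot: [-178.5, -1.6, -39.9]
contact_force: [-0.3, 0.8, -0.5]
gripper_width: 0.0174
time_s: 19.52
tcp_pos: [0.5403, 0.0486, 0.1477]
eef_rot: [-179.2, -2.0, -19.4]
contact_force: [-0.5, 0.1, -0.8]
gripper_width: 0.0172
now units x -0.22 y -0.64 z 0.71 yaw -3.61
after turn units x -0.05 y -0.67 z 0.71 yaw -3.61
t 19.5 [0.5403 0.0486 0.1477] [-179.2   -2.   -19.4] w 0.0172 F [-0.5  0.1 -0.8] j6 43
```

```bash

python3 -m inch '[{"x":0,"y":0,"z":0,"yaw":-1},{"x":0,"y":0,"z":0,"yaw":-1},{"x":0,"y":0,"z":0,"yaw":-1},{"x":0,"y":-0.3,"z":0,"yaw":-0.45},{"x":0,"y":-0.4,"z":0,"yaw":0}]'
python3 -m inch '[{"x":0,"y":0,"z":1,"yaw":0},{"x":0,"y":0,"z":1,"yaw":0},{"x":0,"y":0,"z":1,"yaw":0},{"x":0,"y":0,"z":1,"yaw":0},{"x":0,"y":0,"z":0.2,"yaw":0}]'
python3 -m inch '[{"x":0,"y":0,"z":0,"yaw":0}]'
python3 -c "
from h import *
go(.5405,.0654,.016,-4.9)"
```

```text
time_s: 19.93
tcp_pos: [0.5411, 0.0641, 0.1479]
eef_rot: [-179.7, -2.1, -5.2]
contact_force: [0.3, 0.7, -0.8]
gripper_width: 0.0173
time_s: 20.35
tcp_pos: [0.5495, 0.0706, 0.0437]
eef_rot: [-179.4, -2.6, -5.9]
contact_force: [-1.2, -1.0, -0.1]
gripper_width: 0.0177
time_s: 20.43
tcp_pos: [0.5489, 0.0709, 0.0424]
eef_rot: [-179.5, -2.5, -5.9]
contact_force: [-0.1, 0.3, -0.0]
gripper_width: 0.0172
now units x -0.31 y 0.25 z 1.06 yaw -0.26
after turn units x -0.32 y 0.25 z 1.06 yaw -0.26
t 20.4 [0.5489 0.0709 0.0424] [-179.5   -2.5   -5.9] w 0.0172 F [-0.1  0.3 -0. ] j6 54
```

```bash

python3 -m inch '[{"x":-0.35,"y":0.22,"z":0.4,"yaw":-0.2},{"x":0,"y":0,"z":0.35,"yaw":0},{"x":-0.05,"y":0,"z":0.1,"yaw":0},{"x":0,"y":0,"z":0,"yaw":0}]'
python3 -c "
from h import *
go(.5405,.0654,.016,-4.9)"
```

```text
time_s: 20.77
tcp_pos: [0.5419, 0.0689, 0.0234]
eef_rot: [-179.4, -2.7, -5.3]
contact_force: [-1.4, -0.4, 0.9]
gripper_width: 0.0172
now units x -0.04 y 0.15 z 0.30 yaw -0.09
after turn units x -0.05 y 0.14 z 0.30 yaw -0.09
t 20.8 [0.5419 0.0689 0.0234] [-179.4   -2.7   -5.3] w 0.0172 F [-1.4 -0.4  0.9] j6 55
```

```bash

python3 -m inch '[{"x":-0.05,"y":0.16,"z":0.12,"yaw":0},{"x":-0.03,"y":0,"z":0.08,"yaw":0},{"x":0,"y":0,"z":0,"yaw":0}]'
python3 -m inch '[{"x":0,"y":0,"z":0,"yaw":0},{"x":0,"y":0,"z":0,"yaw":0},{"x":0,"y":0,"z":0,"yaw":0},{"x":0,"y":0,"z":0,"yaw":0},{"x":0,"y":0,"z":0,"yaw":0}]' -0.1
python3 -m inch '[{"x":-0.03,"y":0,"z":-0.5,"yaw":0},{"x":0,"y":0,"z":-1,"yaw":0},{"x":0,"y":0,"z":-1,"yaw":0},{"x":0,"y":0,"z":-1,"yaw":0},{"x":0,"y":0,"z":-1,"yaw":0}]'
python3 - <<'E'
from h import *
snap('wrist','w5')
go(.611,-.328,.16,-4.9)
E
```

```text
time_s: 21.02
tcp_pos: [0.542, 0.066, 0.0208]
eef_rot: [-179.3, -2.9, -5.3]
contact_force: [-1.3, -0.7, 2.9]
gripper_width: 0.0172
time_s: 21.43
tcp_pos: [0.5429, 0.0662, 0.0219]
eef_rot: [-179.2, -3.0, -5.3]
contact_force: [0.8, 0.0, -0.7]
gripper_width: 0.0384
time_s: 21.85
tcp_pos: [0.5321, 0.0637, 0.1316]
eef_rot: [-179.6, -2.3, -5.4]
contact_force: [-0.7, 0.8, -0.5]
gripper_width: 0.0393
now units x 4.50 y 15.35 z -0.92 yaw -0.11
after turn units x 4.38 y 15.38 z -0.92 yaw -0.11
t 21.9 [0.5348 0.0645 0.137 ] [-179.5   -2.7   -5.3] w 0.0396 F [1.7 0.6 4.9] j6 55
```

View pics/w5.png

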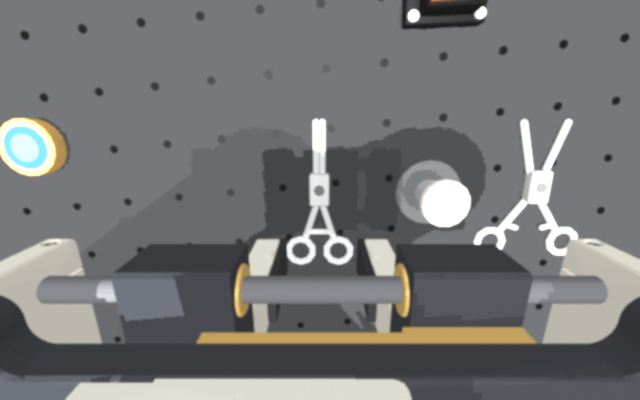

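The shut forceps lie free, jaws away: joint at (319,189), tips at (319,122), rings at (300,249) and (338,249). The post seat is at (445,203) and the open forceps' joint at (540,187).

```bash

python3 -m inch '[{"x":0.27,"y":0.96,"z":0,"yaw":0},{"x":0.27,"y":0.96,"z":0,"yaw":0},{"x":0.27,"y":0.96,"z":0,"yaw":0},{"x":0.27,"y":0.96,"z":0,"yaw":0},{"x":0.27,"y":0.96,"z":0,"yaw":0}]' 1
python3 -m inch '[{"x":0.27,"y":0.96,"z":0,"yaw":0},{"x":0.27,"y":0.96,"z":0,"yaw":0},{"x":0.27,"y":0.96,"z":0,"yaw":0},{"x":0.27,"y":0.96,"z":0,"yaw":0},{"x":0.27,"y":0.96,"z":0,"yaw":0}]'
python3 -m inch '[{"x":0.27,"y":0.96,"z":0,"yaw":0},{"x":0.27,"y":0.96,"z":0,"yaw":0},{"x":0,"y":0,"z":0,"yaw":0},{"x":0,"y":0,"z":0,"yaw":0}]'
python3 - <<'E'
from h import *
q=world('w5',319,189,.012);s=world('w5',445,203,.05);o=world('w5',540,187,.012);R=world('w5',319.5,249,.006);t=world('w5',319,122,.006)
print(q,s,o,np.degrees(np.arctan2(*(t-R)[[1,0]])))
a=np.radians(-4.9);M=np.array([[np.cos(a),np.sin(a)],[-np.sin(a),np.cos(a)]])
P=np.array([.5362,-.0346])
print('shut in post frame',M@(q[:2]-P),M@(q-s)[:2],'open',M@(o[:2]-P),M@(o-s)[:2])
snap('wrist','w6'); go(.612,-.328,.032,-4.9)
E
```

```text
time_s: 22.32
tcp_pos: [0.5607, -0.057, 0.1424]
eef_rot: [-179.2, -3.3, -4.9]
contact_force: [0.4, 1.1, 0.3]
gripper_width: 0.0676
time_s: 22.73
tcp_pos: [0.5847, -0.1855, 0.1421]
eef_rot: [-179.2, -3.4, -4.8]
contact_force: [0.6, 0.7, 0.5]
gripper_width: 0.0876
time_s: 23.07
tcp_pos: [0.5944, -0.2417, 0.1403]
eef_rot: [-179.2, -3.3, -5.1]
contact_force: [-0.9, 0.7, -0.2]
gripper_width: 0.0876
[0.54778932 0.06612257 0.012     ] [ 0.53546038 -0.0324965   0.05      ] [ 0.53129088 -0.13165177  0.012     ] -5.27962078348695
shut in post frame [0.00294355 0.10134438] [0.00386014 0.09931175] open [ 0.00339869 -0.09711639] [ 0.00431528 -0.09914903]
now units x 1.01 y 3.39 z 4.33 yaw -0.04
after turn units x 1.00 y 3.39 z 4.33 yaw -0.04
t 23.1 [ 0.5944 -0.2414  0.1402] [-179.2   -3.3   -5.1] w 0.0878 F [-0.   0.4  0.7] j6 91
```

View pics/w6.png

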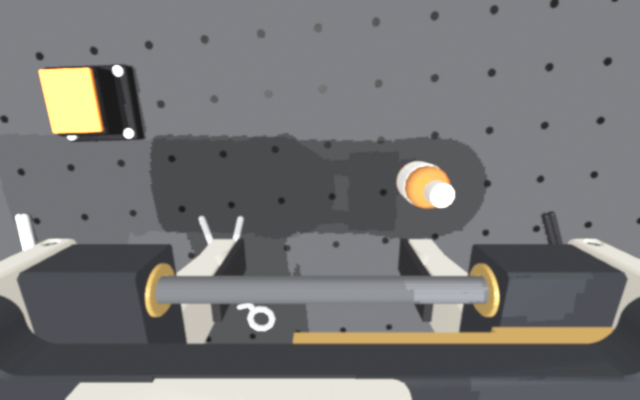

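Both forceps are in place. In this picture the bottle cap is at (440,194) and the orange box at upper left.

```bash

python3 - <<'E'
from h import *
print(world('w6',440,194,.075),world('w6',417,180,.03))
E
python3 -m inch '[{"x":0.25,"y":0.85,"z":0,"yaw":0},{"x":0.25,"y":0.85,"z":0,"yaw":0},{"x":0.25,"y":0.85,"z":0,"yaw":0},{"x":0.25,"y":0.75,"z":0,"yaw":0},{"x":0,"y":0,"z":0,"yaw":0}]'
python3 -c "
from h import *
go(.612,-.328,.032,-4.9)"
```

```text
[ 0.61141719 -0.32736487  0.075     ] [ 0.61458877 -0.32383903  0.03      ]
time_s: 23.53
tcp_pos: [0.6129, -0.3233, 0.1404]
eef_rot: [-179.1, -3.3, -4.7]
contact_force: [0.7, 0.7, -0.0]
gripper_width: 0.0874
now units x -0.02 y 0.19 z 4.33 yaw 0.05
after turn units x -0.02 y 0.19 z 4.33 yaw 0.05
t 23.5 [ 0.6129 -0.3233  0.1404] [-179.1   -3.3   -4.7] w 0.0874 F [ 0.7  0.7 -0. ] j6 99
```

```bash

python3 -m inch '[{"x":-0.06,"y":0.1,"z":1,"yaw":0},{"x":-0.06,"y":0.08,"z":1,"yaw":0},{"x":-0.06,"y":0.04,"z":1,"yaw":0},{"x":-0.06,"y":0.04,"z":0.9,"yaw":0},{"x":0,"y":0,"z":0,"yaw":0}]'
python3 -c "
from h import *
go(.612,-.328,.032,-4.9)"
```

```text
time_s: 23.95
tcp_pos: [0.6143, -0.3246, 0.042]
eef_rot: [-179.2, -3.6, -4.5]
contact_force: [-0.9, -0.3, -0.9]
gripper_width: 0.0879
now units x -0.08 y 0.14 z 0.40 yaw 0.09
after turn units x -0.08 y 0.14 z 0.40 yaw 0.09
t 23.9 [ 0.6143 -0.3246  0.042 ] [-179.2   -3.6   -4.5] w 0.0879 F [-0.9 -0.3 -0.9] j6 99
```

```bash

python3 -m inch '[{"x":-0.1,"y":0.14,"z":0.35,"yaw":0},{"x":-0.03,"y":0,"z":0.05,"yaw":0},{"x":0,"y":0,"z":0,"yaw":0}]'
python3 -m inch '[{"x":0,"y":0,"z":0,"yaw":0},{"x":0,"y":0,"z":0,"yaw":0},{"x":0,"y":0,"z":0,"yaw":0},{"x":0,"y":0,"z":0,"yaw":0},{"x":0,"y":0,"z":0,"yaw":0}]' -0.5 20
python3 -m inch '[{"x":0,"y":0,"z":0,"yaw":0},{"x":0,"y":0,"z":0,"yaw":0},{"x":0,"y":0,"z":0,"yaw":0},{"x":0,"y":0,"z":0,"yaw":0}]'
python3 -c "
from h import *
go(.6209,-.0419,.13,-4.9)"
```

```text
time_s: 24.2
tcp_pos: [0.612, -0.3258, 0.0324]
eef_rot: [-179.2, -3.6, -4.4]
contact_force: [-0.3, -0.4, 0.5]
gripper_width: 0.0879
time_s: 24.62
tcp_pos: [0.6148, -0.326, 0.0377]
eef_rot: [-179.3, -4.0, -4.3]
contact_force: [0.2, -0.0, -0.3]
gripper_width: 0.0597
time_s: 24.95
tcp_pos: [0.6153, -0.3264, 0.0389]
eef_rot: [-179.3, -4.1, -4.3]
contact_force: [0.7, -0.3, 0.0]
gripper_width: 0.0351
now units x -0.63 y -11.37 z -3.64 yaw 0.15
after turn units x -0.75 y -11.36 z -3.64 yaw 0.15
t 24.9 [ 0.6153 -0.3264  0.0389] [-179.3   -4.1   -4.3] w 0.0351 F [ 0.7 -0.3  0. ] j6 100
```

```bash

python3 -m inch '[{"x":0.05,"y":0,"z":-0.5,"yaw":0},{"x":0.05,"y":0,"z":-1,"yaw":0},{"x":0.05,"y":0,"z":-1,"yaw":0},{"x":0.05,"y":0,"z":-0.8,"yaw":0},{"x":0,"y":0,"z":0,"yaw":0.1}]'
python3 -c "
from h import *
go(.6234,-.042,.12,-4.9)"
python3 -m inch '[{"x":-0.04,"y":-1,"z":0,"yaw":0},{"x":-0.04,"y":-1,"z":0,"yaw":0},{"x":-0.04,"y":-1,"z":0,"yaw":0},{"x":-0.04,"y":-1,"z":0,"yaw":0},{"x":-0.04,"y":-1,"z":0,"yaw":0}]'
python3 -m inch '[{"x":-0.04,"y":-1,"z":0,"yaw":0},{"x":-0.04,"y":-1,"z":0,"yaw":0},{"x":-0.04,"y":-1,"z":0,"yaw":0},{"x":-0.04,"y":-1,"z":0,"yaw":0},{"x":-0.04,"y":-1,"z":0,"yaw":0}]'
python3 -c "
from h import *
go(.6234,-.042,.045,-4.9)"
```

```text
time_s: 25.37
tcp_pos: [0.6124, -0.3272, 0.1247]
eef_rot: [-179.2, -3.7, -4.7]
contact_force: [1.0, -0.3, -0.6]
gripper_width: 0.0349
now units x -0.50 y -11.40 z 0.19 yaw 0.04
after turn units x -0.54 y -11.40 z 0.19 yaw 0.04
t 25.4 [ 0.6124 -0.3272  0.1247] [-179.2   -3.7   -4.7] w 0.0349 F [ 1.  -0.3 -0.6] j6 99
time_s: 25.78
tcp_pos: [0.618, -0.2033, 0.1307]
eef_rot: [-179.3, -4.0, -5.2]
contact_force: [-0.2, 0.5, -1.2]
gripper_width: 0.0351
time_s: 26.2
tcp_pos: [0.6232, -0.0724, 0.1342]
eef_rot: [-179.3, -4.0, -5.3]
contact_force: [1.1, -0.8, -0.8]
gripper_width: 0.0351
now units x -0.11 y -1.21 z 3.57 yaw -0.10
after turn units x -0.10 y -1.21 z 3.57 yaw -0.10
t 26.2 [ 0.6232 -0.0724  0.1342] [-179.3   -4.    -5.3] w 0.0351 F [ 1.1 -0.8 -0.8] j6 73
```

```bash

python3 -m inch '[{"x":-0.06,"y":-0.6,"z":0,"yaw":0},{"x":-0.05,"y":-0.6,"z":0,"yaw":0},{"x":-0.07,"y":0,"z":1,"yaw":0},{"x":-0.07,"y":0,"z":1,"yaw":0},{"x":-0.07,"y":0,"z":1,"yaw":0}]'
python3 -m inch '[{"x":0,"y":0,"z":0,"yaw":0}]'
python3 -c "
from h import *
go(.6234,-.042,.0395,-4.9)"
```

```text
time_s: 26.62
tcp_pos: [0.6286, -0.0324, 0.0668]
eef_rot: [-179.0, -4.9, -4.9]
contact_force: [0.5, -0.2, -1.0]
gripper_width: 0.0352
time_s: 26.7
tcp_pos: [0.6255, -0.0324, 0.0625]
eef_rot: [-179.1, -4.5, -5.0]
contact_force: [-0.6, 0.1, -1.9]
gripper_width: 0.0353
now units x -0.05 y 0.39 z 0.92 yaw -0.01
after turn units x -0.05 y 0.39 z 0.92 yaw -0.01
t 26.7 [ 0.6255 -0.0324  0.0625] [-179.1   -4.5   -5. ] w 0.0353 F [-0.6  0.1 -1.9] j6 69
```

```bash

python3 -m inch '[{"x":-0.12,"y":0.35,"z":0.4,"yaw":0},{"x":-0.05,"y":0,"z":0.25,"yaw":0},{"x":-0.03,"y":0,"z":0.1,"yaw":0},{"x":0,"y":0,"z":0,"yaw":0}]'
python3 -c "
from h import *
go(.6234,-.042,.0395,-4.9)"
```

```text
time_s: 27.03
tcp_pos: [0.6221, -0.0406, 0.0454]
eef_rot: [-179.2, -4.5, -4.9]
contact_force: [0.4, 0.1, -0.7]
gripper_width: 0.0351
now units x 0.06 y 0.05 z 0.24 yaw -0.01
after turn units x 0.06 y 0.05 z 0.24 yaw -0.01
t 27.0 [ 0.6221 -0.0406  0.0454] [-179.2   -4.5   -4.9] w 0.0351 F [ 0.4  0.1 -0.7] j6 70
```

```bash

python3 -m inch '[{"x":0.04,"y":0,"z":0.15,"yaw":0},{"x":0,"y":0,"z":0.08,"yaw":0}]'
python3 -m inch '[{"x":0,"y":0,"z":0.05,"yaw":0},{"x":0,"y":0,"z":0.05,"yaw":0}]'
```

```text
time_s: 27.2
tcp_pos: [0.6251, -0.0403, 0.0419]
eef_rot: [-179.1, -4.7, -4.9]
contact_force: [0.6, 0.0, -1.0]
gripper_width: 0.0351
time_s: 27.37
tcp_pos: [0.6264, -0.04, 0.0404]
eef_rot: [-179.1, -4.8, -4.9]
contact_force: [0.2, -0.7, -0.2]
gripper_width: 0.0352
```

```bash

python3 -m inch '[{"x":-0.07,"y":0,"z":0.1,"yaw":0},{"x":0,"y":0,"z":0.05,"yaw":0}]'
```

```text
time_s: 27.53
tcp_pos: [0.6269, -0.0397, 0.0388]
eef_rot: [-179.1, -5.0, -4.8]
contact_force: [-6.5, -0.6, 15.9]
gripper_width: 0.0351
```

```bash

python3 -m inch '[{"x":0,"y":0,"z":0,"yaw":0},{"x":0,"y":0,"z":0,"yaw":0},{"x":0,"y":0,"z":0,"yaw":0},{"x":0,"y":0,"z":0,"yaw":0},{"x":0,"y":0,"z":0,"yaw":0}]' 0.7
python3 -m inch '[{"x":0.05,"y":0,"z":-0.5,"yaw":0},{"x":0.08,"y":0,"z":-1,"yaw":0},{"x":0.08,"y":0,"z":-1,"yaw":0},{"x":0.08,"y":0,"z":-1,"yaw":0},{"x":0.08,"y":0,"z":-1,"yaw":0}]'
python3 - <<'E'
from h import *
go(.611,.317,.14,-4.9)
snap('scene','s1')
a=cv2.imread('pics/s1.png')[150:345,200:466]
cv2.imwrite('pics/s1c.png',cv2.resize(a,None,fx=3,fy=3,interpolation=cv2.INTER_CUBIC))
E
```

```text
time_s: 27.95
tcp_pos: [0.6273, -0.0396, 0.0397]
eef_rot: [-179.1, -5.1, -4.8]
contact_force: [-0.6, -0.1, -0.2]
gripper_width: 0.063
time_s: 28.37
tcp_pos: [0.6216, -0.042, 0.148]
eef_rot: [-179.3, -4.2, -4.9]
contact_force: [0.6, 0.2, -0.3]
gripper_width: 0.0746
now units x -1.64 y -14.27 z 0.32 yaw 0.01
after turn units x -1.65 y -14.27 z 0.32 yaw 0.01
t 28.4 [ 0.6216 -0.042   0.148 ] [-179.3   -4.2   -4.9] w 0.0746 F [ 0.6  0.2 -0.3] j6 70
```

View pics/s1c.png

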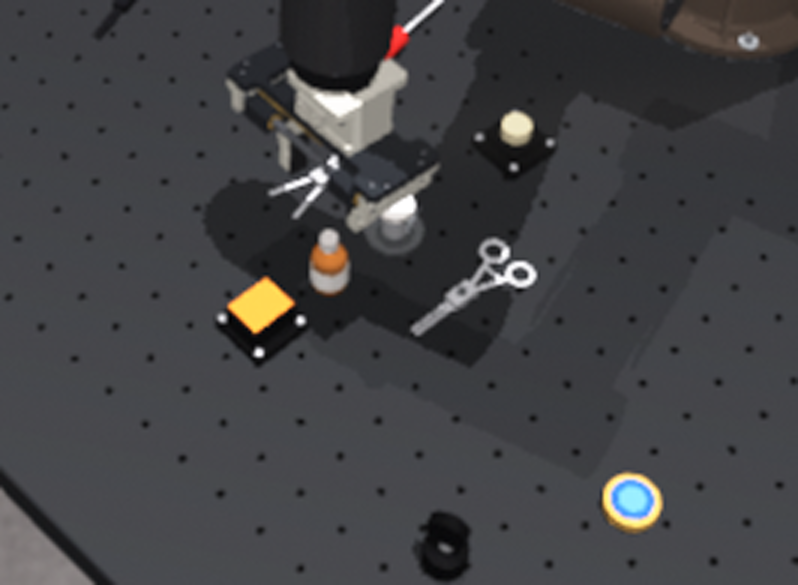

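The bottle stands upright between the post and the orange box, with its cap at crop (330,239), i.e. full image (310,230). The lens is at crop (632,500).

```bash

python3 - <<'E'
from h import *
b=world('s1',200+330/3,150+239/3,.075); a=np.radians(-4.9);M=np.array([[np.cos(a),np.sin(a)],[-np.sin(a),np.cos(a)]])
print(b,world('s1',310,230),'in post frame',M@(b[:2]-[.5362,-.0346]))
E
python3 -m inch '[{"x":-0.12,"y":-1,"z":0,"yaw":0},{"x":-0.12,"y":-1,"z":0,"yaw":0},{"x":-0.12,"y":-1,"z":0,"yaw":0},{"x":-0.12,"y":-1,"z":0,"yaw":0},{"x":-0.12,"y":-1,"z":0,"yaw":0}]' 1
python3 -m inch '[{"x":-0.12,"y":-1,"z":0,"yaw":0},{"x":-0.12,"y":-1,"z":0,"yaw":0},{"x":-0.12,"y":-1,"z":0,"yaw":0},{"x":-0.12,"y":-1,"z":0,"yaw":0},{"x":-0.12,"y":-1,"z":0,"yaw":0}]'
python3 -m inch '[{"x":-0.12,"y":-1,"z":0,"yaw":0},{"x":-0.12,"y":-1,"z":0,"yaw":0},{"x":-0.12,"y":-1,"z":0,"yaw":0},{"x":0,"y":0,"z":0,"yaw":0},{"x":0,"y":0,"z":0,"yaw":0}]'
python3 - <<'E'
from h import *
snap('wrist','w7'); go(.611,.317,.016,-4.9)
E
```

```text
[ 0.62488932 -0.03505546  0.075     ] [ 0.62425692 -0.03569149  0.07220422] in post frame [0.08840409 0.00712178]
time_s: 28.83
tcp_pos: [0.6219, 0.0842, 0.1587]
eef_rot: [-179.1, -5.1, -5.3]
contact_force: [0.7, -1.1, -0.7]
gripper_width: 0.0877
time_s: 29.25
tcp_pos: [0.6169, 0.2164, 0.1583]
eef_rot: [-179.0, -5.1, -5.3]
contact_force: [0.5, -0.7, -0.3]
gripper_width: 0.0878
time_s: 29.67
tcp_pos: [0.6133, 0.301, 0.1565]
eef_rot: [-179.1, -5.0, -5.0]
contact_force: [-0.1, 0.3, -0.2]
gripper_width: 0.0878
now units x -0.15 y -0.64 z 5.62 yaw -0.03
after turn units x -0.15 y -0.64 z 5.62 yaw -0.03
t 29.7 [0.6134 0.3008 0.1565] [-179.1   -5.    -5. ] w 0.0877 F [ 1.2 -0.2 -0.8] j6 39
```

View pics/w7.png

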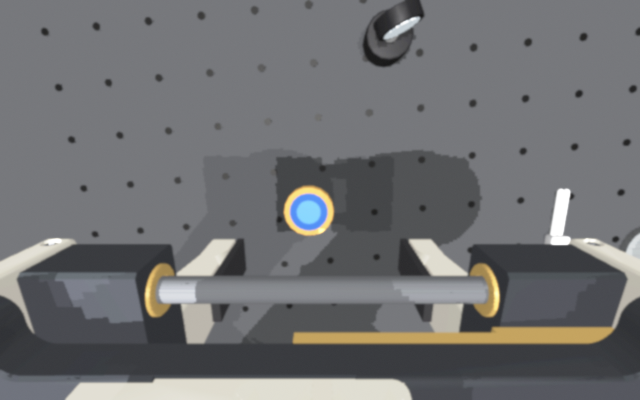

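Lens at (309,211), a little left of the tool axis. The mirror at (392,35) is clear.

```bash

python3 - <<'E'
from h import *
print(world('w7',309,211,.014))
E
python3 -m inch '[{"x":-0.1,"y":-0.35,"z":1,"yaw":0},{"x":-0.08,"y":-0.3,"z":1,"yaw":0},{"x":-0.08,"y":0,"z":1,"yaw":0},{"x":-0.08,"y":0,"z":1,"yaw":0},{"x":-0.05,"y":0,"z":0.7,"yaw":0}]'
python3 -m inch '[{"x":0,"y":0,"z":0,"yaw":0}]'
python3 -c "
from h import *
go(.611,.3185,.016,-4.9)"
```

```text
[0.60952805 0.31712721 0.014     ]
time_s: 30.13
tcp_pos: [0.6198, 0.3185, 0.0414]
eef_rot: [-178.6, -5.5, -5.2]
contact_force: [-0.1, -0.5, -0.7]
gripper_width: 0.0875
time_s: 30.22
tcp_pos: [0.6179, 0.3159, 0.0372]
eef_rot: [-178.8, -5.3, -5.2]
contact_force: [-0.2, -0.4, -0.6]
gripper_width: 0.0875
now units x -0.29 y -0.08 z 0.85 yaw -0.09
after turn units x -0.29 y -0.08 z 0.85 yaw -0.09
t 30.2 [0.6179 0.3159 0.0372] [-178.8   -5.3   -5.2] w 0.0875 F [-0.2 -0.4 -0.6] j6 36
```

```bash

python3 -m inch '[{"x":-0.33,"y":-0.07,"z":0.4,"yaw":0},{"x":-0.05,"y":0,"z":0.3,"yaw":0},{"x":-0.05,"y":0,"z":0.1,"yaw":0},{"x":0,"y":0,"z":0,"yaw":0}]'
python3 -c "
from h import *
go(.610,.3175,.016,-4.9)"
```

```text
time_s: 30.55
tcp_pos: [0.6105, 0.316, 0.0171]
eef_rot: [-178.9, -5.3, -5.4]
contact_force: [0.6, 0.7, -0.4]
gripper_width: 0.0875
now units x -0.02 y -0.06 z 0.04 yaw -0.12
after turn units x -0.02 y -0.06 z 0.04 yaw -0.12
t 30.6 [0.6105 0.316  0.0171] [-178.9   -5.3   -5.4] w 0.0875 F [ 0.6  0.7 -0.4] j6 35
```

```bash

python3 -m inch '[{"x":-0.02,"y":-0.04,"z":0.08,"yaw":0},{"x":0,"y":0,"z":0.03,"yaw":0},{"x":0,"y":0,"z":0.03,"yaw":0},{"x":0,"y":0,"z":0.03,"yaw":0},{"x":0,"y":0,"z":0.03,"yaw":0}]' -0.2 25
python3 -m inch '[{"x":0,"y":0,"z":0,"yaw":0},{"x":0,"y":0,"z":0,"yaw":0},{"x":0,"y":0,"z":0,"yaw":0}]'
```

```text
time_s: 30.97
tcp_pos: [0.6132, 0.3181, 0.0162]
eef_rot: [-178.6, -5.5, -5.4]
contact_force: [0.4, -0.3, 0.6]
gripper_width: 0.06
time_s: 31.22
tcp_pos: [0.6133, 0.3182, 0.0164]
eef_rot: [-178.6, -5.6, -5.4]
contact_force: [0.4, -0.1, -1.2]
gripper_width: 0.0493
```

```bash

python3 -m inch '[{"x":0.08,"y":0,"z":-0.5,"yaw":0},{"x":0.08,"y":0,"z":-1,"yaw":0},{"x":0.08,"y":0,"z":-1,"yaw":0},{"x":0.08,"y":0,"z":-1,"yaw":0},{"x":0.08,"y":0,"z":-1,"yaw":0}]'
python3 -c "
from h import *
go(.5380,-.0343,.12,-4.9)"
```

```text
time_s: 31.63
tcp_pos: [0.6079, 0.3122, 0.1242]
eef_rot: [-179.2, -4.9, -5.4]
contact_force: [-0.1, 0.0, -1.1]
gripper_width: 0.0495
now units x -1.47 y 14.06 z 0.17 yaw -0.13
after turn units x -1.60 y 14.05 z 0.17 yaw -0.13
t 31.6 [0.6079 0.3122 0.1242] [-179.2   -4.9   -5.4] w 0.0495 F [-0.1  0.  -1.1] j6 37
```

```bash

python3 -m inch '[{"x":-0.13,"y":1,"z":0,"yaw":0},{"x":-0.13,"y":1,"z":0,"yaw":0},{"x":-0.13,"y":1,"z":0,"yaw":0},{"x":-0.13,"y":1,"z":0,"yaw":0},{"x":-0.13,"y":1,"z":0,"yaw":0}]'
python3 -m inch '[{"x":-0.13,"y":1,"z":0,"yaw":0},{"x":-0.13,"y":1,"z":0,"yaw":0},{"x":-0.13,"y":1,"z":0,"yaw":0},{"x":-0.13,"y":1,"z":0,"yaw":0},{"x":-0.13,"y":1,"z":0,"yaw":0}]'
python3 -m inch '[{"x":-0.2,"y":0.8,"z":0,"yaw":0},{"x":-0.2,"y":0.8,"z":0,"yaw":0},{"x":-0.2,"y":0.6,"z":0,"yaw":0},{"x":0,"y":0,"z":0,"yaw":0}]'
python3 -c "
from h import *
go(.538,-.0343,.0665,-4.9)"
```

```text
time_s: 32.05
tcp_pos: [0.5835, 0.1926, 0.1286]
eef_rot: [-178.7, -5.5, -5.1]
contact_force: [1.0, 0.4, -0.4]
gripper_width: 0.0491
time_s: 32.47
tcp_pos: [0.5537, 0.0638, 0.1243]
eef_rot: [-178.7, -5.5, -5.0]
contact_force: [0.2, -0.2, -0.7]
gripper_width: 0.0493
time_s: 32.8
tcp_pos: [0.5301, 0.0038, 0.1212]
eef_rot: [-178.7, -5.4, -5.2]
contact_force: [-0.8, -0.4, -0.8]
gripper_width: 0.0493
now units x 0.45 y 1.49 z 2.19 yaw -0.08
after turn units x 0.44 y 1.49 z 2.19 yaw -0.08
t 32.8 [0.5301 0.0038 0.1212] [-178.7   -5.4   -5.2] w 0.0493 F [-0.8 -0.4 -0.8] j6 61
```

```bash

python3 -m inch '[{"x":0.2,"y":0.7,"z":0,"yaw":0},{"x":0.15,"y":0.75,"z":0,"yaw":0},{"x":0,"y":0,"z":0,"yaw":0},{"x":-0.05,"y":0.03,"z":0.7,"yaw":0},{"x":-0.05,"y":0,"z":0.6,"yaw":0}]'
python3 -m inch '[{"x":0,"y":0,"z":0,"yaw":0},{"x":0,"y":0,"z":0,"yaw":0}]'
python3 -c "
from h import *
go(.538,-.0343,.0665,-4.9)
snap('side','d1'); snap('scene','d2')
a=cv2.imread('pics/d1.png')[130:230,240:410]; b=cv2.imread('pics/d2.png')[160:260,250:420]
cv2.imwrite('pics/d.png',cv2.resize(np.vstack([a,b]),None,fx=3,fy=3,interpolation=cv2.INTER_CUBIC))"
```

```text
time_s: 33.22
tcp_pos: [0.5392, -0.034, 0.092]
eef_rot: [-178.5, -5.9, -5.3]
contact_force: [-0.3, -0.1, -1.7]
gripper_width: 0.0491
time_s: 33.38
tcp_pos: [0.5381, -0.0337, 0.0898]
eef_rot: [-178.6, -5.6, -5.3]
contact_force: [0.4, 0.2, -0.5]
gripper_width: 0.0488
now units x -0.00 y 0.03 z 0.93 yaw -0.10
after turn units x -0.00 y 0.03 z 0.93 yaw -0.10
t 33.4 [ 0.5381 -0.0337  0.0898] [-178.6   -5.6   -5.3] w 0.0488 F [ 0.4  0.2 -0.5] j6 66
```

View pics/d.png

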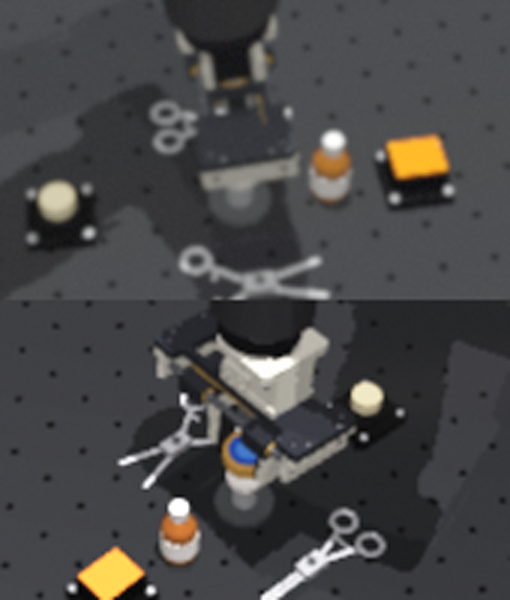

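The lens is held above the post. The bottle and both forceps are in place. Lowering now.

```bash

python3 -m inch '[{"x":-0.06,"y":0.03,"z":0.4,"yaw":0},{"x":-0.04,"y":0,"z":0.3,"yaw":0},{"x":0,"y":0,"z":0,"yaw":0},{"x":0,"y":0,"z":0,"yaw":0}]'
python3 -c "
from h import *
go(.538,-.0343,.0665,-4.9)"
```

```text
time_s: 33.82
tcp_pos: [0.5387, -0.0326, 0.0729]
eef_rot: [-178.5, -5.9, -5.2]
contact_force: [0.5, -0.4, -0.8]
gripper_width: 0.0491
now units x -0.02 y 0.07 z 0.25 yaw -0.08
after turn units x -0.02 y 0.07 z 0.25 yaw -0.08
t 33.8 [ 0.5387 -0.0326  0.0729] [-178.5   -5.9   -5.2] w 0.0491 F [ 0.5 -0.4 -0.8] j6 66
```

```bash

python3 -m inch '[{"x":-0.05,"y":0.08,"z":0.15,"yaw":0},{"x":-0.02,"y":0,"z":0.06,"yaw":0}]'
python3 -m inch '[{"x":-0.02,"y":0,"z":0.05,"yaw":0},{"x":0,"y":0,"z":0.05,"yaw":0}]'
```

```text
time_s: 33.98
tcp_pos: [0.5376, -0.0343, 0.0673]
eef_rot: [-178.5, -5.9, -5.2]
contact_force: [0.0, 0.1, -0.9]
gripper_width: 0.0491
time_s: 34.15
tcp_pos: [0.5376, -0.0343, 0.0661]
eef_rot: [-178.5, -6.0, -5.2]
contact_force: [-14.7, 4.3, 31.4]
gripper_width: 0.0491
```

```bash

python3 -m inch '[{"x":0,"y":0,"z":-0.03,"yaw":0},{"x":0,"y":0,"z":0,"yaw":0},{"x":0,"y":0,"z":0,"yaw":0},{"x":0,"y":0,"z":0,"yaw":0},{"x":0,"y":0,"z":0,"yaw":0}]' 1
python3 -m inch '[{"x":0,"y":0,"z":0,"yaw":0},{"x":0,"y":0,"z":0,"yaw":0}]'
python3 -m inch '[{"x":0.08,"y":0,"z":-0.5,"yaw":0},{"x":0.08,"y":0,"z":-1,"yaw":0},{"x":0.08,"y":0,"z":-1,"yaw":0},{"x":0.08,"y":0,"z":-1,"yaw":0},{"x":0.08,"y":0,"z":-1,"yaw":0}]'
python3 -m inch '[{"x":0,"y":0,"z":-1,"yaw":0},{"x":0,"y":0,"z":-1,"yaw":0},{"x":-1,"y":0,"z":-1,"yaw":0},{"x":-1,"y":0,"z":-1,"yaw":0},{"x":-1,"y":0,"z":0,"yaw":0}]'
python3 -m inch '[{"x":0,"y":0,"z":0,"yaw":0},{"x":0,"y":0,"z":0,"yaw":0},{"x":0,"y":0,"z":0,"yaw":0}]'
python3 -c "
from h import *
go(.538,-.0343,.0665,-4.9)
snap('side','e1'); snap('scene','e2'); snap('wrist','e3')
a=cv2.imread('pics/e1.png')[90:300,225:405]; b=cv2.imread('pics/e2.png')[135:345,230:470]
f=lambda i,s:cv2.resize(i,None,fx=s,fy=s,interpolation=cv2.INTER_CUBIC)
cv2.imwrite('pics/e.png',np.hstack([f(a,1.85),f(b,1.85)]))"
```

```text
time_s: 34.57
tcp_pos: [0.5383, -0.0342, 0.0682]
eef_rot: [-178.5, -6.1, -5.2]
contact_force: [0.1, -0.6, 0.1]
gripper_width: 0.0771
time_s: 34.73
tcp_pos: [0.5383, -0.0343, 0.0679]
eef_rot: [-178.5, -6.1, -5.2]
contact_force: [-0.5, -1.0, -0.2]
gripper_width: 0.0859
time_s: 35.15
tcp_pos: [0.5317, -0.0382, 0.1776]
eef_rot: [-178.7, -5.3, -5.2]
contact_force: [0.5, 0.1, -0.9]
gripper_width: 0.0872
time_s: 35.57
tcp_pos: [0.4507, -0.033, 0.2789]
eef_rot: [-178.7, -5.6, -5.3]
contact_force: [0.1, -0.2, 0.8]
gripper_width: 0.0872
time_s: 35.82
tcp_pos: [0.4468, -0.0329, 0.281]
eef_rot: [-178.5, -5.8, -5.3]
contact_force: [1.2, -0.6, -0.5]
gripper_width: 0.0875
now units x 3.64 y -0.28 z 8.58 yaw -0.09
after turn units x 3.64 y -0.25 z 8.58 yaw -0.09
t 35.8 [ 0.4468 -0.0329  0.281 ] [-178.5   -5.8   -5.3] w 0.0875 F [ 1.2 -0.6 -0.5] j6 62
```

View pics/e.png

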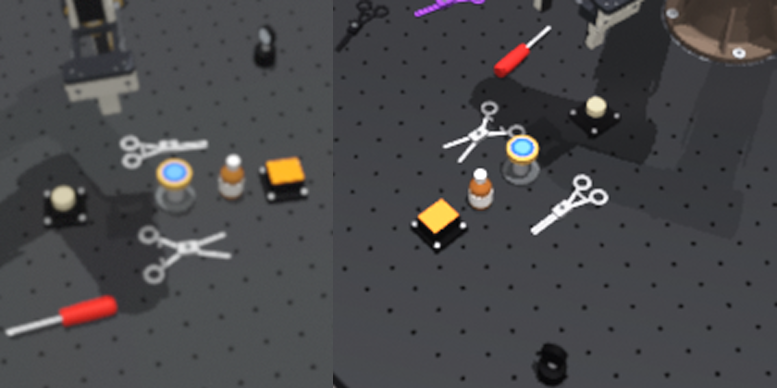

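View pics/e3.png

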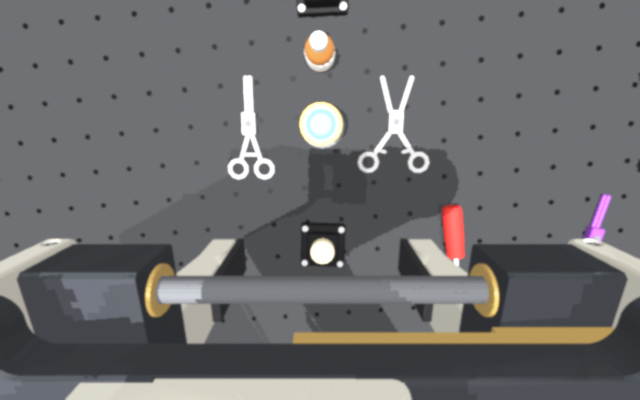

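All parts are in place and the arm is clear. In the wrist picture the lens is at (321,124), shut joint (248,123), open joint (396,122) and bottle cap (318,41). One numeric check, then I hand in.

```bash

python3 - <<'E'
from h import *
a=np.radians(-4.9);M=np.array([[np.cos(a),np.sin(a)],[-np.sin(a),np.cos(a)]]);P=np.array([.5362,-.0346])
F=lambda w:(M@(w[:2]-P)).round(4)
for n,u,v,z in(('lens',321,124,.064),('shut',248,123,.012),('open',396,122,.012),('bottle',318,41,.075)): print(n,F(world('e3',u,v,z)))
for f,u,v in(('e1',225+174/1.85,90+173/1.85),('e2',230+(522-333)/1.85,135+149/1.85)):
    p=np.load(f'pics/{f}.npz')['p'].astype(int); m=((abs(p[...,0]-p[...,2])>45)&(p.max(2)>110)); yy,xx=np.nonzero(m); k=np.hypot(xx-u,yy-v)<14
    c=((xx[k].min()+xx[k].max())/2,(yy[k].min()+yy[k].max())/2)
    d=np.load(f'pics/{f}.npz')['d']
    pts=np.array([world(f,x,y) for x,y in zip(xx[k],yy[k])])
    print(f,c,k.sum(),F(world(f,u,v,.064)),F(world(f,*c,.062)),'top z',np.percentile(pts[:,2],[10,50,90]).round(3),'depth mean',F(np.nanmedian(pts,0)))
E
```

```text
lens [-0.0032  0.0008]
shut [0.0017 0.1011]
open [ 0.0019 -0.0981]
bottle [0.084  0.0034]
e1 (np.float64(318.5), np.float64(183.5)) 239 [-0.0012 -0.0023] [-0.0025 -0.0004] top z [0.    0.063 0.065] depth mean [-0.0008 -0.0017]
e2 (np.float64(332.0), np.float64(215.5)) 215 [0.0014 0.0044] [0.0006 0.0029] top z [0.001 0.062 0.064] depth mean [0.0012 0.0002]
```

Lens within about 3 mm of centre, top at 0.063–0.064 m as it should be when flat. I am handing in.

```bash
python3 -c "
from h import *
print(r.close_job())"
```

```text
the job is handed in; nothing more can be done
None
```

The station is set out and handed in at about 36 s of robot time; the hand-in gives no verdict. I placed the open forceps first, then the shut forceps, the bottle, and the lens last.

These are my last camera checks, in the post's frame:

| Part | x (mm) | y (mm) | Required |
|---|---|---|---|
| Shut forceps joint | +2 | +101 | x within 15 of 0, y 85 to 115 |
| Open forceps joint | +2 | −98 | x within 15 of 0, y −115 to −85 |
| Bottle | 84 | +3 | 70 to 100 from post and orange box, y within 15 |
| Lens | up to 3 off | 0 to 4 off | within 10 of centre |

- **Forceps:** when measured right after placing, both headed within about 0.5° of the line, with jaws away from the robot.
- **Lens:** its top reads 62–65 mm high, as it should when resting flat on the post.
- **Bystanders:** the arm is clear, and the mirror mount and screwdriver look untouched in the pictures. I did not measure their positions again.

The cameras disagreed by 3 to 7 mm at worst, on the bottle's offset from the line and on the post position; all readings were within tolerance. The tool's tilt drifted to about 6° over the run, which had no visible effect on the placed parts.

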